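# Nest the washed kidney dishes on the drying stand

### The arm

A 6-joint arm with a two-finger parallel gripper is mounted at the origin on the work surface. World frame = base frame: x ahead of the robot, y to its left, z up, the work surface at z = 0. Lengths are in mm, angles in rad, forces in N, time in s.
With the tool pointing down it reaches from about 300 to 775 mm from the base axis. Payload 14.6 kg.
Tool frame: the origin (TCP) lies midway between the tips of the shut fingers; the grasp point (between the pads) lies 19 mm behind it (pinch_z is the distance from the TCP to the grasp point, in mm); z points along the fingers, y is the direction in which the jaws open and shut (so a half turn about z gives the same grasp; the last joint's range is limited). The gripper opens to 94 mm and grips with 3 to 60 N. Pads are 16 mm wide; open, the fingers measure 119 mm over their backs; the gripper's body (75 mm by 177 mm) begins 78 mm behind the grasp point.
Start: joints at [-1.211, 0.3, 1.521, -0, 1.321, -0.067], TCP at [227.67, -500.655, 205.446] pointing down, gripper open.
Joint ranges: [-3.03, 3.03], [-0.79, 2.21], [0.23, 2.52], [-1.04, 4.18], [0, 3.07], [-2.55, 2.55]. Speed limits (rad/s): [2.22, 2.22, 2.57, 3.14, 3.14, 3.14].

### API

Orientations are given as [roll, pitch, yaw] about the fixed x, y, z axes, in that order (R = Rz(yaw) Ry(pitch) Rx(roll)).
In Python, from cell import read_state, camera, sign_off, pinch_z gives the robot as it stands. The module is installed in compiled form; this text tells all that it offers.
- The arm moves only by the tool servo_tool, never from a script. Its argument "series" is a list of rows, each a list of 6 numbers: the shift along the tool's x, y, z in cm, then the turn, a rotation vector about the tool's x, y, z in rad. In form: [[tx, ty, tz, rx, ry, rz], ...]. A call has exactly 10 rows; each row is the pose to reach, as a shift and turn from the pose commanded when the call began, along the tool's axes at that moment; what a row does not reach only later rows make up. A row lasts 1/12 s, in which the tool goes at most 41.7 mm and 7.16 degrees, less where a joint would pass 70% of its speed; a pose out of reach is approached as far as the arm can. A call with a gripper value outside its range is refused whole. "gripper" is the finger opening in cm, from 0 to 9.4, set as the call begins (left out, the last holds). The fingers move at their own pace and stop on an object; "grip_force" is the grip in N (left out, the last holds). Time passes only in rows, so rows that repeat a pose let the fingers close, or fill a call up. It gives the time, the measured TCP pose, the force and the opening at its end, in the units of the state.
- read_state(): the state, without advancing time (a new reading comes with each control period).
- camera(name): name is "scene" or "top" or "wrist"; returns a dict with "pixels" (480x640x3 uint8, red, green, blue), "fx", "fy", "cx", "cy" (pixels), "k1" (the pictures are not rectified: a ray, as slopes to the right and down, at radius r is drawn at 1 + k1 r^2 times it, then the intrinsics apply), "pose" (4x4, takes a point from camera to world coordinates); the wrist camera has in their place "mount" (4x4, takes a point from camera to tool coordinates, whose origin is the TCP and whose axes are the flange's). Camera axes: x right, y down, z forward; pixel columns grow to the right and rows downward; lengths in mm; the calibration is good to about 2 mm. A picture is of the moment at which its call begins: read the wrist's pose just before it. There is no depth.
- sign_off(): hands the job in, once; it reports no verdict.
The state is a dict: "clock": time; "joints": joint angles; "qd": joint speeds; "effort": joint torques, N m; "eef_pos": TCP position; "eef_rot": TCP orientation; "wrist_force": force on the tool from outside, world axes, zero at the start; "moment": the same for the moment, N m; "finger_gap": finger opening in mm.
Only numpy, scipy, OpenCV 4.12 (cv2) and the standard library are available. Lean on these libraries where they do the work, as an engineer would, in place of code of your own. Each camera call takes 0.05 s, during which the arm holds its last target.

### The job

Put the four washed kidney dishes away on the kidney-shaped block of the drying stand, upside down as they lie, one over the other: the smallest first, then the next larger, and the largest last. Turn each so that its outline matches what it goes over and set it down without dropping it, until its rim rests flat on the stand's plate. Leave the slide box, the jar and the beaker where they are.

Things in the scene. Friction and masses are not known exactly. Their poses are not given: they have to be found in the camera images.
- stand: fixed drying stand: black base plate 160 x 100 x 12 mm bearing a white kidney-shaped block 9 wide, about 97 long, 18 mm high. Origin: on the bench, under the middle of the block's straight 40 mm middle part (plate centre 8 mm to its -y). x along that part, the block's ends bend to -y, z up. Plate top, where all dish rims rest in the end, is 12 mm above the origin
- dish_1: smallest of four stainless steel kidney dishes, lying upside down (flat bottom up, rim down). 22 mm wide, about 110 long, 30 high, walls 2, upright; about 60 g. Origin: mid-width of its straight middle part, in the rim plane; x along that part, ends bend to -y, z up. Goes over the stand's block, about 4.5 mm to spare all round, axes the same way as the stand's. Grip across its middle, along y
- dish_2: second smallest of four stainless steel kidney dishes, lying upside down (flat bottom up, rim down). 36 mm wide, about 124 long, 37 high, walls 2, upright; about 90 g. Origin: mid-width of its straight middle part, in the rim plane; x along that part, ends bend to -y, z up. Goes over the next smaller dish, about 5 mm to spare all round, axes the same way as the stand's. Grip across its middle, along y
- dish_3: second largest of four stainless steel kidney dishes, lying upside down (flat bottom up, rim down). 50 mm wide, about 138 long, 44 high, walls 2, upright; about 120 g. Origin: mid-width of its straight middle part, in the rim plane; x along that part, ends bend to -y, z up. Goes over the next smaller dish, about 5 mm to spare all round, axes the same way as the stand's. Grip across its middle, along y
- dish_4: largest of four stainless steel kidney dishes, lying upside down (flat bottom up, rim down). 64 mm wide, about 152 long, 51 high, walls 2, upright; about 160 g. Origin: mid-width of its straight middle part, in the rim plane; x along that part, ends bend to -y, z up. Goes over the next smaller dish, about 5 mm to spare all round, axes the same way as the stand's. Grip across its middle, along y
- slide_box: bystander: blue closed slide box 70 x 150 x 32 mm beyond the work, loose; origin at the centre of its underside; leave it alone
- jar: bystander: screw-lid jar 64 mm across, 85 mm high, loose, beyond the work; origin at the centre of its underside; leave it alone
- beaker: bystander: glass beaker 70 mm across, 85 mm high, loose, on the right near the robot; origin at the centre of its underside; leave it alone

How it is judged:
By the outcome, as a careful person would: the job done as asked, in the order asked, and still so for the second after the job is handed in, with the robot touching nothing.
It also fails if it takes over 141 s, if anything falls off the work surface, if the arm or the gripper's body presses on something with over 40 N, if the wrist force passes 120 N, or if a joint passes its speed limit or range.

## Working session

There is one attempt and no reset: what is moved stays moved. The work goes in short steps, Python scripts to look and compute and a tool call to move; the robot and the scene stay as the last step left them, time stands still between calls to the robot, and variables do not carry over. Pictures are saved under pics/ and viewed, and the job is handed in when it is done.

Besides the shell and the picture viewer there is one more tool, called after ">>>" as name(argument=value, ...) on one line, values as JSON. servo_tool: Moves the arm, as the interface text tells. Its arguments: {"type":"object","properties":{"series":{"type":"array"},"gripper":{"type":"number"},"grip_force":{"type":"number"}},"required":["series"]}

```bash
ls; mkdir -p pics
python3 - <<'E'
from cell import *
import cv2
print(read_state(), pinch_z)
for n in ["scene","top","wrist"]:
    c=camera(n); cv2.imwrite(f"pics/{n}0.png",c["pixels"][:,:,::-1])
    print(n,{k:v for k,v in c.items() if k!="pixels"})
E
```

```text
pics
{'clock': 0.0, 'joints': array([-1.21060888e+00,  3.00445367e-01,  1.52156550e+00, -3.87318621e-06,
        1.32071352e+00, -6.66000408e-02]), 'qd': array([ 0.00048795, -0.00062697, -0.00123958, -0.00197685, -0.00055993,
        0.00155763]), 'effort': array([-1.19651755e-03, -5.31803727e+01, -3.52734661e+01,  7.07949582e-02,
        2.44173640e-02, -1.04393084e-04]), 'eef_pos': array([ 227.57629825, -500.42300406,  204.90703958]), 'eef_rot': array([-3.14046318e+00, -7.15746843e-05,  4.26788412e-01]), 'wrist_force': array([ 0.21350555, -0.06627084, -0.07720386]), 'moment': array([-0.0100844 ,  0.00174009,  0.00065586]), 'finger_gap': 93.79314410792124} 18.8
scene {'fx': 513.4333622552989, 'fy': 513.4333622552989, 'cx': 317.41577493618223, 'cy': 232.18432113047496, 'k1': 0.01956233642955839, 'pose': array([[-7.57780286e-01,  5.28678978e-01, -3.82449442e-01,
         1.01222133e+03],
       [ 6.52509616e-01,  6.13532593e-01, -4.44757191e-01,
         5.48568004e+02],
       [-4.88579535e-04, -5.86580170e-01, -8.09891021e-01,
         1.07258611e+03],
       [ 0.00000000e+00,  0.00
[... 328 characters left out ...]
.34778850e-02,
        -2.79431230e+01],
       [-2.32881654e-02, -7.39077800e-02, -9.96993130e-01,
         1.45094269e+03],
       [ 0.00000000e+00,  0.00000000e+00,  0.00000000e+00,
         1.00000000e+00]])}
wrist {'fx': 361.3329774093067, 'fy': 361.3329774093067, 'cx': 319.46271443866624, 'cy': 243.66758451778753, 'k1': -0.04327955327530235, 'mount': array([[-7.73438385e-04, -9.64847328e-01, -2.62809886e-01,
         7.60861051e+01],
       [ 9.99999698e-01, -7.67642294e-04, -1.24730980e-04,
        -9.26361007e-01],
       [-8.13976310e-05, -2.62809903e-01,  9.64847630e-01,
        -1.79794918e+02],
       [ 0.00000000e+00,  0.00000000e+00,  0.00000000e+00,
         1.00000000e+00]])}
```

View pics/top0.png

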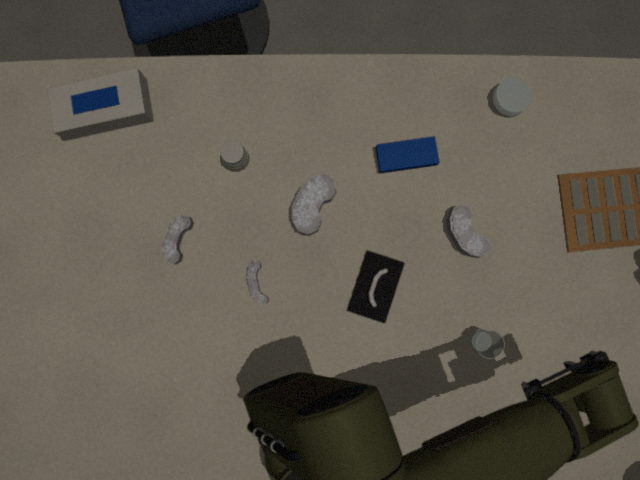

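View pics/scene0.png

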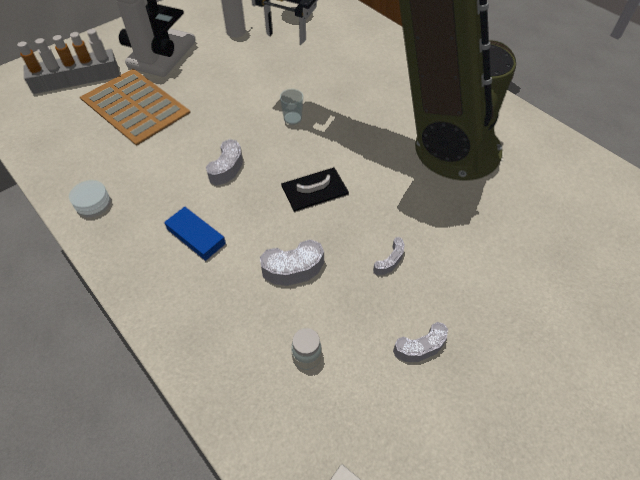

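View pics/wrist0.png

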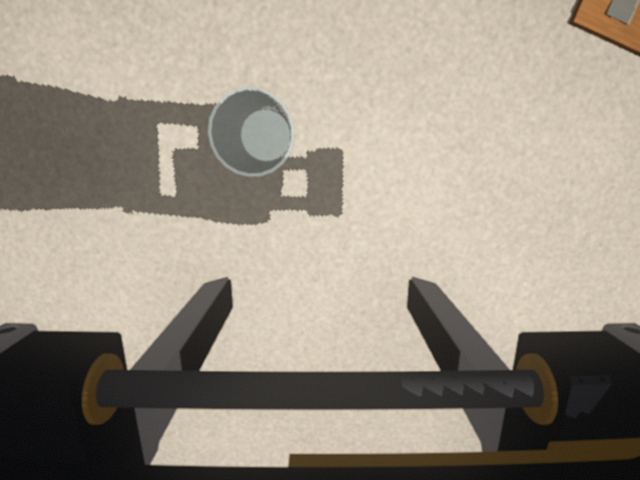

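The top view shows the stand at about (376,287). Dishes 1 to 4 are at (257,282), (177,240), (467,231) and (313,205). I'll measure them coarsely here, then refine each one with the wrist camera directly overhead.

```bash
cat > h.py <<'E'
import numpy as np, cv2
from scipy.spatial.transform import Rotation as R
from cell import read_state, camera
def tool(s):
    T=np.eye(4);T[:3,:3]=R.from_euler('xyz',s["eef_rot"]).as_matrix();T[:3,3]=s["eef_pos"];return T
def snap(n,save=None):
    s=read_state();c=camera(n)
    c["T"]=c["pose"] if "pose" in c else tool(s)@c["mount"]
    c["s"]=s
    if save: cv2.imwrite(f"pics/{save}.png",c["pixels"][:,:,::-1])
    return c
def onplane(c,uv,z):
    uv=np.asarray(uv,float).reshape(-1,2)
    d=(uv-[c["cx"],c["cy"]])/[c["fx"],c["fy"]]
    p=d.copy()
    for _ in range(20): p=d/(1+c["k1"]*(p**2).sum(1,keepdims=True))
    r=np.c_[p,np.ones(len(p))]@c["T"][:3,:3].T
    o=c["T"][:3,3]
    return (o+r*((z-o[2])/r[:,2])[:,None])[:,:2]
def kidney(P,half=15,verbose=True):
    """P: outline points (world mm). returns x,y,yaw of the kidney frame"""
    (cx,cy),(w,h),a=cv2.minAreaRect(P.astype(np.float32))
    b=cv2.boxPoints(((cx,cy),(w,h),a)); e=b[1]-b[0]; e2=b[2]-b[1]
    L=e if np.linalg.norm(e)>np.linalg.norm(e2) else e2
    yaw=np.arctan2(L[1],L[0]); o=np.array([cx,cy])
    loc=lambda o,y:(P-o)@np.array([[np.cos(y),-np.sin(y)],[np.sin(y),np.cos(y)]])
    q=loc(o,yaw)
    # ends bend to -y : centre points lie higher than end points
    if np.mean(q[abs(q[:,0])<15][:,1])<np.mean(q[abs(q[:,0])>35][:,1]): yaw+=np.pi
    for i in range(6):
        q=loc(o,yaw); m=q[abs(q[:,0])<half]; mid=np.mean(m[:,1])
        u=m[m[:,1]>mid]; l=m[m[:,1]<mid]
        fu=np.polyfit(u[:,0],u[:,1],1); fl=np.polyfit(l[:,0],l[:,1],1)
        dx=(q[:,0].max()+q[:,0].min())/2; dy=(fu[1]+fl[1])/2
        o=o+np.array([np.cos(yaw)*dx-np.sin(yaw)*dy,np.sin(yaw)*dx+np.cos(yaw)*dy])
        yaw+=(fu[0]+fl[0])/2
    q=loc(o,yaw)
    if verbose: print("  width %.1f len %.1f slopes %.3f %.3f ymin %.1f n %d"%(fu[1]-fl[1],np.ptp(q[:,0]),fu[0],fl[0],q[:,1].min(),len(P)))
    return np.array([*o,(yaw+np.pi)%(2*np.pi)-np.pi])
E
python3 - <<'E'
from h import *
c=snap("top"); im=c["pixels"]
hsv=cv2.cvtColor(im,cv2.COLOR_RGB2HSV)
for n,(u,v),H in [("d1",(257,282),30),("d2",(177,240),37),("d3",(467,231),44),("d4",(313,205),51),("st",(376,287),30)]:
    print(n,onplane(c,[(u,v)],H)[0],hsv[v-3:v+4,u-3:u+4].reshape(-1,3).mean(0),im[v-60,u])
    cv2.imwrite(f"pics/c_{n}.png",cv2.resize(im[v-40:v+40,u-40:u+40,::-1],(300,300),interpolation=0))
import glob
cv2.imwrite("pics/cc.png",np.hstack([cv2.resize(cv2.imread(f"pics/c_{n}.png"),(160,160)) for n in ["d1","d2","d3","d4","st"]]))
bg=hsv[300:330,60:90].reshape(-1,3).mean(0);print(bg)
for n,z,m in [("dish",40,(hsv[...,1]<28)&(hsv[...,2]>100))]:
    cs,_=cv2.findContours(m.astype(np.uint8),cv2.RETR_EXTERNAL,cv2.CHAIN_APPROX_NONE)
    for k in cs:
        if cv2.contourArea(k)>80:
            print(k.mean((0,1)),cv2.contourArea(k))
            try: print(kidney(onplane(c,k.reshape(-1,2),z)))
            except Exception as e: print(e)
E
```

```text
d1 [430.63204507 143.30551535] [ 17.67346939  27.26530612 101.02040816] [111 106  92]
d2 [533.51738506 343.07276349] [19.04081633 17.36734694 77.73469388] [119 112  98]
d3 [ 556.14670072 -371.26263492] [ 15.75510204  12.28571429 115.42857143] [115 108  95]
d4 [618.58048899   5.579149  ] [ 24.95918367   6.46938776 124.30612245] [114 107  95]
st [ 419.32519063 -148.94312962] [58.20408163 38.95918367 53.87755102] [118 111  97]
[ 20.38111111  44.41111111 114.32888889]
[254.70642202 282.63302752] 305.5
  width 13.9 len 107.2 slopes -0.035 0.035 ymin -27.0 n 109
[4.25400741e+02 1.52732807e+02 2.77675403e-01]
[173.234375 236.15625 ] 513.0
  width 27.2 len 118.8 slopes 0.032 0.065 ymin -30.7 n 128
[ 5.44699454e+02  3.60418715e+02 -2.96491011e-01]
[466.97222222 231.04861111] 1041.0
  width 44.1 len 138.0 slopes 0.024 -0.052 ymin -42.1 n 144
[ 5.51411299e+02 -3.67166502e+02  4.60268434e-01]
[311.89634146 203.11585366] 1436.0
  width 57.6 len 150.7 slopes 0.034 0.007 ymin -47.9 n 164
[ 6.32276572e+02  1.68548359e+01 -4.49483461e-01]
[513.91836735  94.47959184] 910.0
  width 85.7 len 89.8 slopes 0.031 -0.031 ymin -43.2 n 98
[ 904.11985505 -499.87754054    3.09155376]
```

View pics/cc.png

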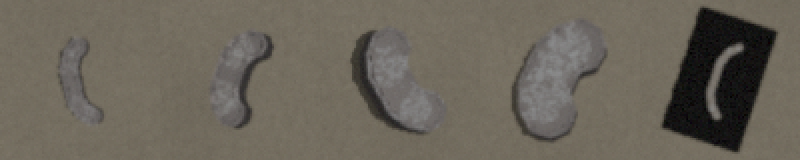

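```bash
cat >> h.py <<'E'
def go(x,y,z,yaw,s=None):
    s=s or read_state(); T=tool(s)
    G=R.from_euler('xyz',[np.pi,0,yaw]).as_matrix()
    t=T[:3,:3].T@(np.array([x,y,z])-T[:3,3])/10
    r=R.from_matrix(T[:3,:3].T@G).as_rotvec()
    print("clock %.1f tcp %s yaw %.4f | shift cm %s turn %s"%(s["clock"],s["eef_pos"].round(1),s["eef_rot"][2],t.round(2),r.round(3)))
E
python3 -c "
from h import *
go(347,-125,150,-.32)"
```

```text
clock 0.2 tcp [ 227.6 -500.5  205.1] yaw 0.4268 | shift cm [ 26.41 -29.24   5.53] turn [-0.001  0.     0.747]
```

>>> servo_tool(series=[[1.3,-1.4,0.3,0,0,0.04],[4,-4.4,0.8,0,0,0.11],[7.3,-8,1.5,0,0,0.2],[10.6,-11.7,2.2,0,0,0.3],[14,-15.3,2.9,0,0,0.4],[17.2,-19,3.6,0,0,0.5],[20.5,-22.6,4.3,0,0,0.59],[23.5,-26,5,0,0,0.67],[25.6,-28.3,5.4,0,0,0.725],[26.4,-29.2,5.5,0,0,0.747]])

```text
clock: 1.03
eef_pos: [345.8, -127.6, 150.8]
eef_rot: [3.142, -0.001, -0.324]
wrist_force: [1.8, -0.9, -0.0]
finger_gap: 93.9
```

>>> servo_tool(series=[[0,0,0,0,0,0],[0,0,0,0,0,0],[0,0,0,0,0,0],[0,0,0,0,0,0],[0,0,0,0,0,0],[0,0,0,0,0,0],[0,0,0,0,0,0],[0,0,0,0,0,0],[0,0,0,0,0,0],[0,0,0,0,0,0]])

```text
clock: 1.87
eef_pos: [345.8, -129.6, 151.0]
eef_rot: [3.142, -0.0, -0.32]
wrist_force: [0.5, -0.7, 0.0]
finger_gap: 93.9
```

```bash
python3 -c "
from h import *
c=snap('wrist','w_st'); print(c['s']['clock'],c['s']['eef_pos'],c['s']['eef_rot'],c['s']['joints'].round(2))
h=cv2.cvtColor(c['pixels'],cv2.COLOR_RGB2HSV); print(h[145-40:150:20,250:390:20])"
```

```text
1.8667 [ 345.83944426 -129.63883792  150.97984006] [ 3.14158179e+00 -3.46857299e-05 -3.20490759e-01] [-0.46 -0.05  2.05 -0.    1.14  1.43]
[[[ 20  21 240]
  [173  23  45]
  [173  23  44]
  [ 13   9 243]
  [165  12  41]
  [  0   6  41]
  [174  27  47]]

 [[ 20  22 239]
  [  0  11  46]
  [  0  11  45]
  [ 11   8 245]
  [135  12  43]
  [  0  12  41]
  [  8  21  49]]

 [[ 20  26 238]
  [  8  21  49]
  [170  17  45]
  [ 10   9 244]
  [  0  29  44]
  [173  22  47]
  [ 10  15  52]]]
```

View pics/w_st.png

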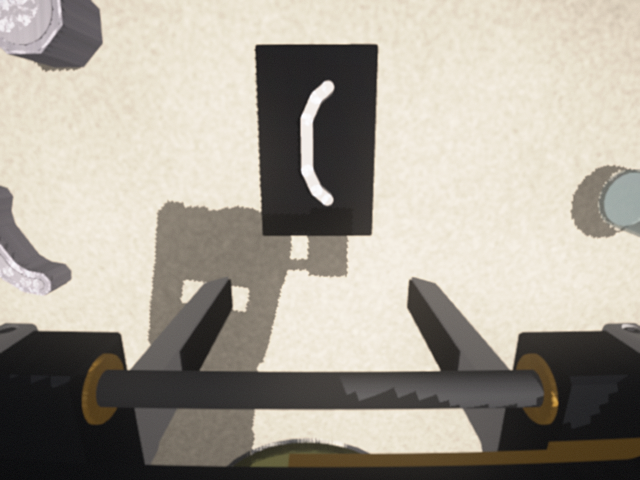

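The block is at rows 80-206, cols 300-335, and sits nearly under the camera. I'll measure it.

```bash
cat >> h.py <<'E'
def sub_contour(g,mask_comp,thr):
    """sub-pixel outline: upsample grey x4, threshold, keep the component overlapping mask"""
    pass
def block(c,z=30):
    im=c["pixels"]; g=cv2.cvtColor(im,cv2.COLOR_RGB2GRAY)
    best=None
    G=cv2.resize(g,None,fx=4,fy=4,interpolation=cv2.INTER_LINEAR)
    cs,_=cv2.findContours((G>145).astype(np.uint8),cv2.RETR_LIST,cv2.CHAIN_APPROX_NONE)
    for k in cs:
        a=cv2.contourArea(k)/16; p=(k.reshape(-1,2)+.5)/4-.5
        if 300<a<4000 and p[:,1].max()<300:
            w,h=cv2.minAreaRect(p.astype(np.float32))[1]
            if max(w,h)>2.5*min(w,h): print("  cand",p.mean(0).round(1),round(a)); P=onplane(c,p,z); best=kidney(P)
    return best
E
python3 -c "
from h import *
c=snap('wrist'); print(block(c))"
```

```text
cand [313.3 142.6] 1656
  width 9.5 len 97.7 slopes -0.000 0.000 ymin -21.6 n 1060
[ 4.21338541e+02 -1.43211666e+02 -3.17239219e-01]
```

```bash
python3 -c "
from h import *
go(352,132,150,.28)"
```

```text
clock 2.0 tcp [ 345.9 -129.5  151. ] yaw -0.3202 | shift cm [ -7.65 -25.02   0.1 ] turn [-0.   0.  -0.6]
```

>>> servo_tool(series=[[-0.4,-1.3,0,0,0,-0.03],[-1.2,-3.8,0,0,0,-0.09],[-2.1,-6.9,0,0,0,-0.17],[-3.1,-10,0,0,0,-0.24],[-4,-13.1,0,0,0,-0.32],[-5,-16.3,0,0,0,-0.4],[-5.9,-19.4,0,0,0,-0.47],[-6.8,-22.2,0,0,0,-0.54],[-7.4,-24.2,0,0,0,-0.58],[-7.65,-25,0.1,0,0,-0.6]])

```text
clock: 2.8
eef_pos: [351.8, 134.0, 150.1]
eef_rot: [-3.141, -0.0, 0.284]
wrist_force: [-0.4, -0.1, 1.1]
finger_gap: 94.0
```

>>> servo_tool(series=[[0,0,0,0,0,0],[0,0,0,0,0,0],[0,0,0,0,0,0],[0,0,0,0,0,0],[0,0,0,0,0,0],[0,0,0,0,0,0],[0,0,0,0,0,0],[0,0,0,0,0,0],[0,0,0,0,0,0],[0,0,0,0,0,0]])

```text
clock: 3.63
eef_pos: [352.0, 131.8, 150.0]
eef_rot: [3.142, 0.0, 0.28]
wrist_force: [0.7, 1.0, 0.1]
finger_gap: 94.0
```

```bash
python3 -c "
from h import *
c=snap('wrist','w_d1'); print(c['s']['clock'],c['s']['eef_pos'],c['s']['eef_rot'],c['s']['joints'].round(2))
h=cv2.cvtColor(c['pixels'],cv2.COLOR_RGB2HSV)
print(h[145,220:420:8].tolist())"
```

```text
3.6333 [351.96132232 131.83449474 149.96817128] [3.14158293e+00 8.82979035e-06 2.79726542e-01] [ 0.26 -0.04  2.04 -0.    1.14  1.55]
[[19, 34, 226], [18, 34, 227], [20, 35, 221], [19, 34, 218], [19, 35, 223], [19, 33, 226], [17, 35, 227], [18, 36, 203], [18, 34, 224], [20, 32, 228], [18, 41, 156], [154, 8, 216], [165, 12, 215], [169, 10, 214], [120, 2, 246], [20, 33, 225], [19, 34, 227], [18, 31, 231], [18, 35, 226], [18, 37, 221], [19, 33, 226], [19, 33, 225], [18, 34, 227], [17, 34, 225], [21, 30, 231]]
```

View pics/w_d1.png

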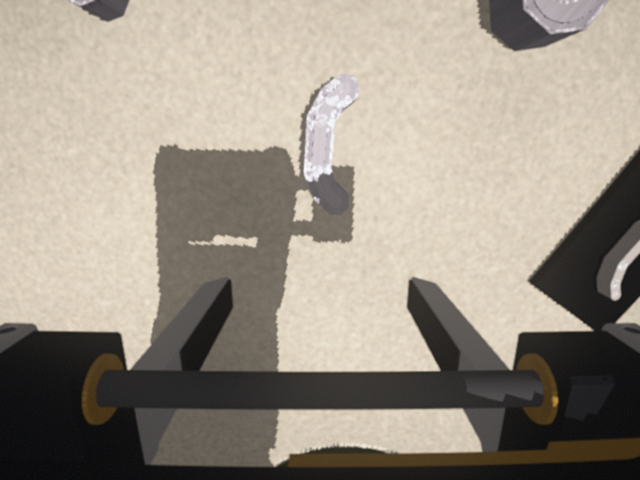

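Dish 1 is at cols 300-358, rows 75-213, with its lower end in the gripper's shadow. I'll mask by the blue/red ratio so the shadow doesn't matter.

```bash
cat >> h.py <<'E'
def dish(c,z,at=None,save=None,area=(1000,40000)):
    im=cv2.resize(c["pixels"],None,fx=4,fy=4,interpolation=cv2.INTER_LINEAR).astype(np.float32)
    im=cv2.GaussianBlur(im,(0,0),4)
    m=((im[...,2]+1)/(im[...,0]+1)>0.925).astype(np.uint8)
    m[250*4:]=0
    m=cv2.morphologyEx(m,cv2.MORPH_CLOSE,np.ones((13,13)));m=cv2.morphologyEx(m,cv2.MORPH_OPEN,np.ones((13,13)))
    if save: cv2.imwrite(f"pics/{save}.png",cv2.resize(m*255,(640,480)))
    cs,_=cv2.findContours(m,cv2.RETR_EXTERNAL,cv2.CHAIN_APPROX_NONE); out=None;bd=1e9
    for k in cs:
        a=cv2.contourArea(k)/16; p=(k.reshape(-1,2)+.5)/4-.5
        d=np.linalg.norm(p.mean(0)-(at or (320,145)))
        if a>area[0] and d<bd: bd=d;out=p
    print("  comp",out.min(0).round(),out.max(0).round())
    return kidney(onplane(c,out,z))
E
python3 -c "
from h import *
c=snap('wrist'); print(dish(c,30,save='m_d1'))"
```

```text
comp [303.  73.] [359. 213.]
  width 23.3 len 109.8 slopes -0.010 0.010 ymin -29.1 n 1248
[4.24835220e+02 1.54443539e+02 2.21471391e-01]
```

View pics/m_d1.png

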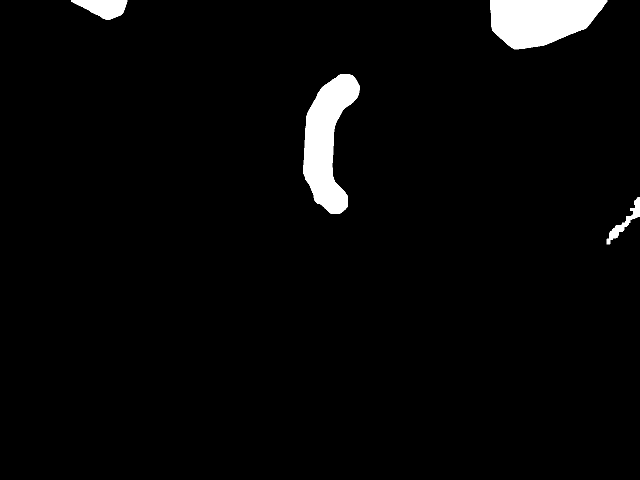

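```bash
python3 -c "
from h import *
go(424.8,154.4,60,.221)"
```

```text
clock 3.7 tcp [351.9 131.9 150. ] yaw 0.2799 | shift cm [ 7.62 -0.15  8.99] turn [-0.     0.     0.059]
```

>>> servo_tool(series=[[0.6,0,0.7,0,0,0.005],[1.6,0,1.9,0,0,0.015],[2.7,0,3.2,0,0,0.02],[3.8,-0.1,4.5,0,0,0.03],[4.9,-0.1,5.8,0,0,0.04],[6,-0.1,7.1,0,0,0.05],[7,-0.15,8.3,0,0,0.055],[7.6,-0.15,9,0,0,0.059],[7.62,-0.15,9,0,0,0.059],[7.62,-0.15,9,0,0,0.059]], gripper=5, grip_force=12)

```text
clock: 4.57
eef_pos: [424.6, 154.3, 59.7]
eef_rot: [3.142, 0.001, 0.221]
wrist_force: [0.5, 0.4, -0.4]
finger_gap: 50.1
```

>>> servo_tool(series=[[0,0,0.4,0,0,0],[0,0,1.2,0,0,0],[0,0,2.2,0,0,0],[0,0,3.2,0,0,0],[0,0,4,0,0,0],[0,0,4.6,0,0,0],[0,0,5,0,0,0],[0,0,5.2,0,0,0],[0,0,5.2,0,0,0],[0,0,5.2,0,0,0]])

```text
clock: 5.4
eef_pos: [424.9, 154.4, 8.1]
eef_rot: [-3.142, -0.0, 0.221]
wrist_force: [0.0, 0.5, -0.4]
finger_gap: 50.0
```

```bash
python3 -c "
from h import *
go(424.8,154.4,5,.221)
c=snap('wrist','g1')"
```

```text
clock 5.4 tcp [424.9 154.4   8.1] yaw 0.2207 | shift cm [-0.01 -0.    0.31] turn [-0. -0. -0.]
```

View pics/g1.png

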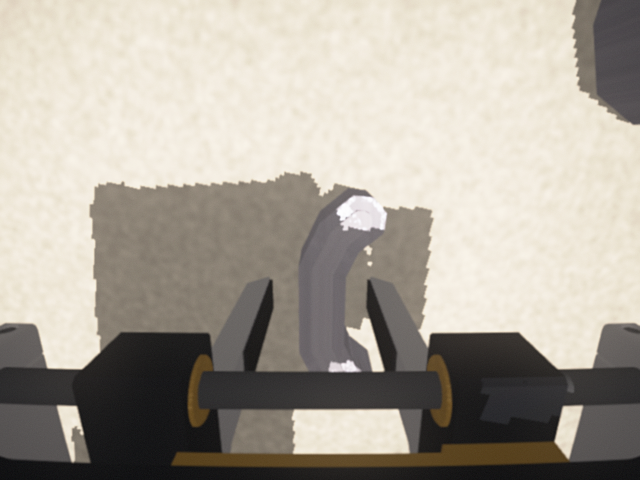

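>>> servo_tool(series=[[0,0,0.1,0,0,0],[0,0,0.3,0,0,0],[0,0,0.3,0,0,0],[0,0,0.3,0,0,0],[0,0,0.3,0,0,0],[0,0,0.3,0,0,0],[0,0,0.3,0,0,0],[0,0,0.3,0,0,0],[0,0,0.3,0,0,0],[0,0,0.3,0,0,0]], gripper=1.8)

```text
clock: 6.28
eef_pos: [424.8, 154.4, 5.0]
eef_rot: [-3.142, 0.0, 0.221]
wrist_force: [-0.3, 0.4, 0.6]
finger_gap: 21.8
```

>>> servo_tool(series=[[0,0,0,0,0,0],[0,0,0,0,0,0],[0,0,0,0,0,0],[0,0,0,0,0,0],[0,0,0,0,0,0],[0,0,0,0,0,0],[0,0,0,0,0,0],[0,0,0,0,0,0],[0,0,0,0,0,0],[0,0,0,0,0,0]])

```text
clock: 7.12
eef_pos: [424.8, 154.4, 5.0]
eef_rot: [-3.142, 0.0, 0.221]
wrist_force: [-0.6, 0.4, 0.6]
finger_gap: 21.9
```

>>> servo_tool(series=[[0,0,0,0,0,0],[0,0,0,0,0,0],[0,0,0,0,0,0],[0,0,-0.5,0,0,0],[0,0,-1.5,0,0,0],[0,0,-3,0,0,0],[0,0,-5,0,0,0],[-1.5,0,-7,0,0,0],[-3.5,0,-9,0,0,0],[-5,0,-10,0,0,0]], gripper=5)

```text
clock: 7.95
eef_pos: [375.6, 143.4, 107.5]
eef_rot: [-3.141, -0.003, 0.221]
wrist_force: [-0.2, -0.1, 1.3]
finger_gap: 50.0
```

>>> servo_tool(series=[[-0.5,0,-1,0,0,0],[-1,0,-2,0,0,0],[-1.6,0,-3,0,0,0],[-2.2,0,-4,0,0,0],[-2.6,0,-4.5,0,0,0],[-2.6,0,-4.5,0,0,0],[-2.6,0,-4.5,0,0,0],[-2.6,0,-4.5,0,0,0],[-2.6,0,-4.5,0,0,0],[-2.6,0,-4.5,0,0,0]])

```text
clock: 8.78
eef_pos: [350.6, 137.7, 149.6]
eef_rot: [3.142, 0.001, 0.221]
wrist_force: [0.2, 1.0, 1.4]
finger_gap: 49.9
```

```bash
python3 -c "
from h import *
c=snap('wrist','w_d1b'); print(c['s']['clock'],c['s']['eef_pos'],c['s']['eef_rot'])
print(dish(c,30))"
```

```text
8.7833 [350.57958351 137.68438652 149.55781228] [3.14155053e+00 9.04821893e-04 2.20739543e-01]
  comp [304.  71.] [357. 213.]
  width 23.6 len 110.1 slopes -0.007 0.007 ymin -28.8 n 1254
[4.24854461e+02 1.55276189e+02 2.19473754e-01]
```

```bash
python3 -c "
from h import *
go(424.8,154.4,55,.221)"
```

```text
clock 8.8 tcp [350.6 137.7 149.6] yaw 0.2208 | shift cm [ 7.62 -0.01  9.45] turn [ 0.     0.001 -0.   ]
```

>>> servo_tool(series=[[0.6,0,0.7,0,0,0],[1.6,0,1.9,0,0,0],[2.7,0,3.2,0,0,0],[3.8,0,4.6,0,0,0],[4.9,0,6,0,0,0],[6,0,7.4,0,0,0],[7,0,8.7,0,0,0],[7.6,0,9.4,0,0,0],[7.6,0,9.4,0,0,0],[7.6,0,9.4,0,0,0]])

```text
clock: 9.67
eef_pos: [424.6, 154.3, 55.6]
eef_rot: [3.142, 0.001, 0.221]
wrist_force: [0.2, 1.0, -0.5]
finger_gap: 50.1
```

>>> servo_tool(series=[[0,0,0.4,0,0,0],[0,0,1.2,0,0,0],[0,0,2.2,0,0,0],[0,0,3.2,0,0,0],[0,0,4,0,0,0],[0,0,4.5,0,0,0],[0,0,4.8,0,0,0],[0,0,4.9,0,0,0],[0,0,4.9,0,0,0],[0,0,4.9,0,0,0]])

```text
clock: 10.5
eef_pos: [425.0, 154.4, 7.2]
eef_rot: [-3.142, -0.0, 0.221]
wrist_force: [-0.3, -0.3, -0.5]
finger_gap: 50.1
```

>>> servo_tool(series=[[0,0,0,0,0,0],[0,0,0,0,0,0],[0,0,0,0,0,0],[0,0,0,0,0,0],[0,0,0,0,0,0],[0,0,0,0,0,0],[0,0,0,0,0,0],[0,0,0,0,0,0],[0,0,0,0,0,0],[0,0,0,0,0,0]], gripper=1.8)

```text
clock: 11.33
eef_pos: [424.8, 154.4, 7.1]
eef_rot: [-3.142, -0.0, 0.221]
wrist_force: [-0.8, 0.0, 3.5]
finger_gap: 22.1
```

>>> servo_tool(series=[[0,0,-0.2,0,0,0],[0,0,-0.6,0,0,0],[0,0,-1.4,0,0,0],[0,0,-2.4,0,0,0],[0,0,-3.6,0,0,0],[0,0,-4.8,0,0,0],[0,0,-5.8,0,0,0],[0,0,-6.5,0,0,0],[0,0,-7,0,0,0],[0,0,-7,0,0,0]])

```text
clock: 12.17
eef_pos: [425.2, 154.5, 78.0]
eef_rot: [-3.142, -0.002, 0.221]
wrist_force: [-0.2, -0.9, -0.3]
finger_gap: 22.0
```

```bash
python3 -c "
from h import *
go(421.1,-144,75,-.317); print(read_state()['wrist_force'],read_state()['finger_gap'])"
```

```text
clock 12.2 tcp [425.2 154.5  78. ] yaw 0.2208 | shift cm [-6.93 29.03  0.29] turn [-0.    -0.001  0.538]
[-0.19524674 -0.88271085 -0.30856719] 21.951336152414097
```

>>> servo_tool(series=[[-0.2,0.8,0,0,0,0.01],[-0.6,2.5,0,0,0,0.04],[-1.2,5,0,0,0,0.09],[-2,8.4,0,0,0,0.15],[-2.8,11.8,0,0,0,0.22],[-3.6,15.2,0,0,0,0.28],[-4.4,18.6,0,0,0,0.35],[-5.2,22,0.1,0,0,0.41],[-6,25,0.2,0,0,0.47],[-6.5,27.2,0.3,0,0,0.51]])

```text
clock: 13.0
eef_pos: [419.9, -127.9, 73.3]
eef_rot: [3.141, 0.001, -0.294]
wrist_force: [0.3, 0.6, -0.4]
finger_gap: 21.8
```

```bash
python3 -c "
from h import *
go(421.1,-144,60,-.317)"
```

```text
clock 13.0 tcp [ 419.9 -127.9   73.3] yaw -0.2944 | shift cm [0.59 1.51 1.33] turn [0.    0.001 0.023]
```

>>> servo_tool(series=[[0.1,0.4,0.2,0,0,0.005],[0.3,0.9,0.6,0,0,0.015],[0.5,1.3,1,0,0,0.02],[0.6,1.5,1.3,0,0,0.025],[0.6,1.5,1.3,0,0,0.025],[0.6,1.5,1.3,0,0,0.025],[0.6,1.5,1.3,0,0,0.025],[0.6,1.5,1.3,0,0,0.025],[0.6,1.5,1.3,0,0,0.025],[0.6,1.5,1.3,0,0,0.025]])

```text
clock: 13.83
eef_pos: [422.5, -141.2, 61.1]
eef_rot: [3.142, -0.0, -0.314]
wrist_force: [0.8, 1.4, -0.4]
finger_gap: 21.6
```

```bash
python3 -c "
from h import *
go(421.1,-144,60,-.317)
c=snap('wrist','p1')"
```

```text
clock 13.8 tcp [ 422.5 -141.2   61.1] yaw -0.3138 | shift cm [-0.05  0.31  0.11] turn [ 0.    -0.     0.003]
```

View pics/p1.png

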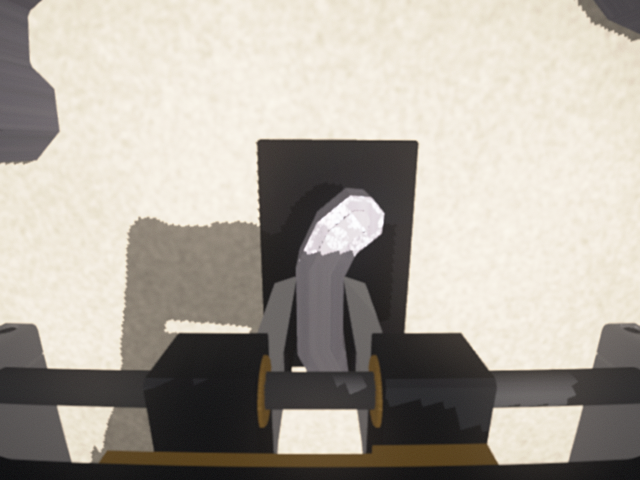

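>>> servo_tool(series=[[0,0.1,0.1,0,0,0],[0,0.2,0.4,0,0,0.002],[-0.05,0.3,0.7,0,0,0.003],[-0.05,0.31,1.1,0,0,0.003],[-0.05,0.31,1.4,0,0,0.003],[-0.05,0.31,1.6,0,0,0.003],[-0.05,0.31,1.6,0,0,0.003],[-0.05,0.31,1.6,0,0,0.003],[-0.05,0.31,1.6,0,0,0.003],[-0.05,0.31,1.6,0,0,0.003]])

```text
clock: 14.72
eef_pos: [421.1, -144.2, 45.1]
eef_rot: [3.142, -0.0, -0.317]
wrist_force: [-0.1, -0.4, -0.3]
finger_gap: 21.6
```

```bash
python3 -c "
from h import *
go(421.1,-144,19.1,-.317)"
```

```text
clock 14.7 tcp [ 421.1 -144.2   45.1] yaw -0.3171 | shift cm [-0.   -0.02  2.6 ] turn [ 0. -0. -0.]
```

>>> servo_tool(series=[[0,0,0.2,0,0,0],[0,0,0.5,0,0,0],[0,0,0.9,0,0,0],[0,0,1.3,0,0,0],[0,0,1.6,0,0,0],[0,0,1.9,0,0,0],[0,0,2.1,0,0,0],[0,0,2.3,0,0,0],[0,0,2.35,0,0,0],[0,0,2.4,0,0,0]])

```text
clock: 15.55
eef_pos: [421.0, -144.2, 20.9]
eef_rot: [-3.142, 0.0, -0.317]
wrist_force: [-0.4, 0.2, -0.6]
finger_gap: 22.3
```

>>> servo_tool(series=[[0,0,0.05,0,0,0],[0,0,0.1,0,0,0],[0,0,0.12,0,0,0],[0,0,0.15,0,0,0],[0,0,0.18,0,0,0],[0,0,0.2,0,0,0],[0,0,0.2,0,0,0],[0,0,0.2,0,0,0],[0,0,0.2,0,0,0],[0,0,0.2,0,0,0]])

```text
clock: 16.38
eef_pos: [421.0, -144.2, 19.1]
eef_rot: [-3.142, -0.0, -0.317]
wrist_force: [-1.2, 0.3, 3.7]
finger_gap: 21.8
```

>>> servo_tool(series=[[0,0,0,0,0,0],[0,0,0,0,0,0],[0,0,0,0,0,0],[0,0,-0.4,0,0,0],[0,0,-1.4,0,0,0],[0,0,-3,0,0,0],[0,0,-5,0,0,0],[-1.5,0,-7,0,0,0],[-3.5,0,-9,0,0,0],[-5,0,-10.5,0,0,0]], gripper=5)

```text
clock: 17.22
eef_pos: [372.7, -128.3, 125.9]
eef_rot: [3.141, -0.001, -0.317]
wrist_force: [-0.4, -0.1, -0.4]
finger_gap: 49.7
```

>>> servo_tool(series=[[-0.6,0,-0.5,0,0,0],[-1.2,0,-1.2,0,0,0],[-1.8,0,-2,0,0,0],[-2.3,0,-2.5,0,0,0],[-2.6,0,-2.6,0,0,0],[-2.6,0,-2.6,0,0,0],[-2.6,0,-2.6,0,0,0],[-2.6,0,-2.6,0,0,0],[-2.6,0,-2.6,0,0,0],[-2.6,0,-2.6,0,0,0]])

```text
clock: 18.05
eef_pos: [348.8, -120.4, 149.7]
eef_rot: [-3.142, 0.001, -0.317]
wrist_force: [0.6, -0.2, 0.3]
finger_gap: 50.1
```

```bash
python3 -c "
from h import *
c=snap('wrist','w_s1'); print(c['s']['clock'],c['s']['eef_pos'],c['s']['eef_rot'])
print(dish(c,42,save='m_s1'))"
```

```text
18.05 [ 348.78925847 -120.43884773  149.66190871] [-3.14151858e+00  6.47662401e-04 -3.17178320e-01]
  comp [269.  45.] [388. 220.]
  width 81.2 len 132.9 slopes -0.141 0.141 ymin -46.2 n 2228
[ 426.41892462 -154.88696506    2.93594027]
```

View pics/w_s1.png

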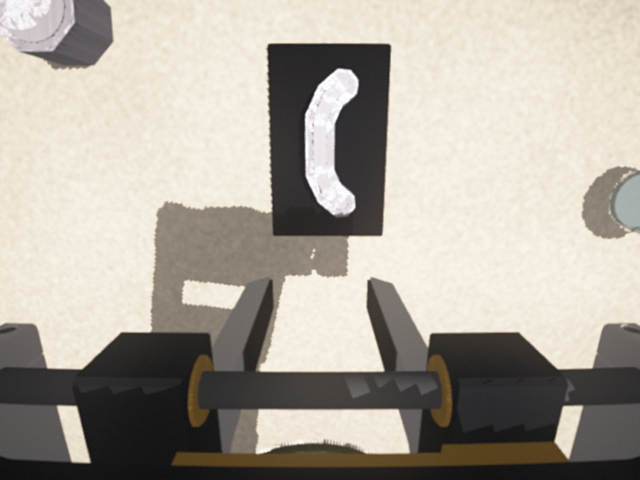

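Dish 1 is on the block (cols 305-358, rows 69-216), parallel to the plate. Next I'll measure it against the plate and work out the move to dish 2.

```bash
sed -i 's/300<a<4000/300<a<12000/' h.py; python3 -c "
from h import *
c=snap('wrist')
k=block(c,42);print(k)
# d2 view, flipped
go(544.7+72,360.4-22,150,np.pi-.297)
go(500,0,150,0.)
"
```

```text
cand [329.  142.3] 4656
  width 22.6 len 109.3 slopes -0.003 0.003 ymin -28.5 n 1317
[ 4.21396905e+02 -1.43902701e+02 -3.16926864e-01]
clock 18.1 tcp [ 348.8 -120.5  149.8] yaw -0.3172 | shift cm [ 1.114e+01 -5.195e+01 -2.000e-02] turn [1.000e-03 0.000e+00 3.121e+00]
clock 18.1 tcp [ 348.8 -120.5  149.8] yaw -0.3172 | shift cm [ 10.61 -16.16  -0.02] turn [-0.     0.    -0.317]
```

>>> servo_tool(series=[[0.5,-0.8,0,0,0,-0.07],[1.5,-2.4,0,0,0,-0.18],[2.5,-4,0,0,0,-0.3],[3.5,-5.6,0,0,0,-0.42],[4.5,-7.2,0,0,0,-0.54],[5.5,-9,0,0,0,-0.66],[6.5,-10.7,0,0,0,-0.77],[7.5,-12.4,0,0,0,-0.88],[8.5,-14.2,0,0,0,-0.99],[9.5,-16,0,0,0,-1.1]])

```text
clock: 18.98
eef_pos: [489.6, 2.7, 149.8]
eef_rot: [-3.141, 0.0, 0.788]
wrist_force: [0.0, -0.8, -0.8]
finger_gap: 49.9
```

```bash
python3 -c "
from h import *
go(544.7+72,360.4-22,150,np.pi-.297)
"
```

```text
clock 19.0 tcp [489.6   2.7 149.8] yaw 0.7882 | shift cm [ 3.276e+01 -1.466e+01 -2.000e-02] turn [-0.    -0.    -2.056]
```

>>> servo_tool(series=[[1.6,-0.7,0,0,0,-0.1],[3.2,-1.4,0,0,0,-0.21],[4.9,-2.1,0,0,0,-0.32],[6.5,-2.9,0,0,0,-0.43],[8.2,-3.6,0,0,0,-0.54],[9.8,-4.4,0,0,0,-0.65],[11.4,-5.1,0,0,0,-0.76],[13,-5.8,0,0,0,-0.87],[14.7,-6.5,0,0,0,-0.98],[16.4,-7.3,0,0,0,-1.09]])

```text
clock: 19.82
eef_pos: [554.0, 170.1, 149.7]
eef_rot: [-3.141, 0.0, 1.878]
wrist_force: [-0.0, -0.7, 0.5]
finger_gap: 50.1
```

```bash
python3 -c "
from h import *
go(544.7+72,360.4-22,150,np.pi-.297)
"
```

```text
clock 19.8 tcp [554.  170.1 149.7] yaw 1.8781 | shift cm [14.14 11.07 -0.04] turn [-0.    -0.    -0.966]
```

>>> servo_tool(series=[[1.5,1.2,0,0,0,-0.11],[3.1,2.4,0,0,0,-0.22],[4.7,3.7,0,0,0,-0.33],[6.3,4.9,0,0,0,-0.44],[7.9,6.2,0,0,0,-0.55],[9.5,7.4,0,0,0,-0.66],[11.1,8.7,0,0,0,-0.77],[12.6,9.9,0,0,0,-0.86],[13.7,10.7,0,0,0,-0.93],[14.1,11.1,0,0,0,-0.966]], gripper=7)

```text
clock: 20.65
eef_pos: [617.7, 338.7, 149.1]
eef_rot: [-3.141, -0.001, 2.844]
wrist_force: [0.1, 0.1, 0.6]
finger_gap: 69.8
```

>>> servo_tool(series=[[0,0,0,0,0,0],[0,0,0,0,0,0],[0,0,0,0,0,0],[0,0,0,0,0,0],[0,0,0,0,0,0],[0,0,0,0,0,0],[0,0,0,0,0,0],[0,0,0,0,0,0],[0,0,0,0,0,0],[0,0,0,0,0,0]])

```text
clock: 21.48
eef_pos: [617.7, 337.0, 150.0]
eef_rot: [-3.142, -0.0, 2.839]
wrist_force: [-0.2, 0.3, -0.3]
finger_gap: 70.0
```

```bash
python3 -c "
from h import *
c=snap('wrist','w_d2'); print(c['s']['clock'],c['s']['eef_pos'],c['s']['eef_rot'],c['s']['joints'].round(2))
k=dish(c,37,save='m_d2');print(k)
go(k[0],k[1],60,k[2]+np.pi)"
```

```text
21.4833 [617.71447307 336.97797709 149.96256621] [-3.14157585e+00 -3.94098887e-05  2.83871921e+00] [ 0.45  0.69  1.07  0.    1.38 -0.82]
  comp [268.  55.] [338. 219.]
  width 35.3 len 124.0 slopes -0.007 0.007 ymin -35.8 n 1505
[ 5.39684245e+02  3.58472179e+02 -3.03171075e-01]
clock 21.5 tcp [617.7 337.  150. ] yaw 2.8388 | shift cm [ 8.09 -0.28  9.  ] turn [ 0. -0.  0.]
```

View pics/w_d2.png

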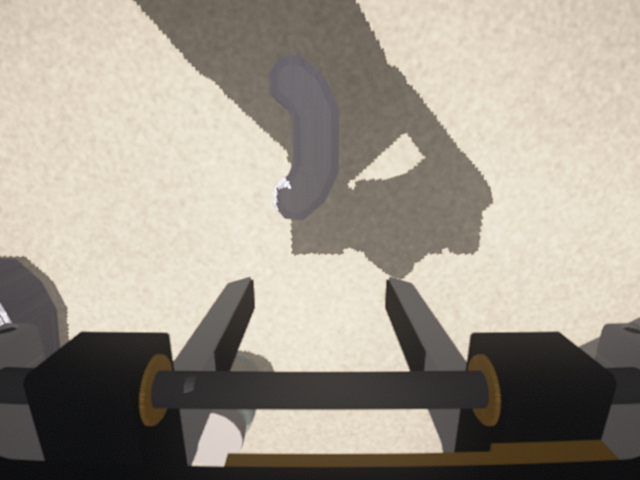

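View pics/m_d2.png

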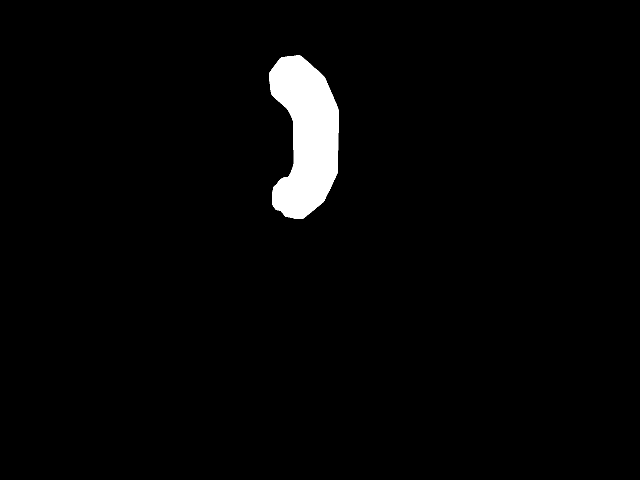

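Dish 2 is at cols 268-338, rows 55-219, and measures 124.0 x 35.3 mm. I'll move over it and grip.

>>> servo_tool(series=[[0.6,0,0.7,0,0,0],[1.7,0,1.9,0,0,0],[2.9,-0.1,3.2,0,0,0],[4.1,-0.1,4.5,0,0,0],[5.3,-0.2,5.8,0,0,0],[6.5,-0.2,7.1,0,0,0],[7.5,-0.28,8.3,0,0,0],[8,-0.28,9,0,0,0],[8.1,-0.28,9,0,0,0],[8.1,-0.28,9,0,0,0]])

```text
clock: 22.37
eef_pos: [539.5, 358.6, 60.1]
eef_rot: [-3.142, -0.0, 2.839]
wrist_force: [0.9, 0.6, -0.6]
finger_gap: 69.9
```

>>> servo_tool(series=[[0,0,0.4,0,0,0],[0,0,1.2,0,0,0],[0,0,2.2,0,0,0],[0,0,3.2,0,0,0],[0,0,4,0,0,0],[0,0,4.6,0,0,0],[0,0,5,0,0,0],[0,0,5.2,0,0,0],[0,0,5.2,0,0,0],[0,0,5.2,0,0,0]])

```text
clock: 23.2
eef_pos: [539.7, 358.6, 8.2]
eef_rot: [3.141, 0.0, 2.839]
wrist_force: [-0.2, -0.1, 0.3]
finger_gap: 69.7
```

```bash
python3 -c "
from h import *
go(539.7,358.5,7,-.303+np.pi)"
```

```text
clock 23.2 tcp [539.7 358.6   8.2] yaw 2.8388 | shift cm [ 0.   -0.01  0.12] turn [0. 0. 0.]
```

>>> servo_tool(series=[[0,0,0.1,0,0,0],[0,0,0.1,0,0,0],[0,0,0.1,0,0,0],[0,0,0.1,0,0,0],[0,0,0.1,0,0,0],[0,0,0.1,0,0,0],[0,0,0.1,0,0,0],[0,0,0.1,0,0,0],[0,0,0.1,0,0,0],[0,0,0.1,0,0,0]], gripper=3.2, grip_force=15)

```text
clock: 24.03
eef_pos: [539.6, 358.5, 7.1]
eef_rot: [3.142, 0.0, 2.839]
wrist_force: [0.8, 0.1, 2.1]
finger_gap: 35.9
```

>>> servo_tool(series=[[0,0,0,0,0,0],[0,0,-0.4,0,0,0],[0,0,-1,0,0,0],[0,0,-2,0,0,0],[0,0,-3.2,0,0,0],[0,0,-4.6,0,0,0],[0,0,-6,0,0,0],[0,0,-7.4,0,0,0],[0,0,-8.8,0,0,0],[0,0,-10,0,0,0]])

```text
clock: 24.87
eef_pos: [539.9, 358.6, 109.5]
eef_rot: [3.14, 0.001, 2.839]
wrist_force: [-0.1, 0.6, -1.0]
finger_gap: 35.9
```

```bash
python3 -c "
from h import *
y=-.317+np.pi
s=read_state();print(s['finger_gap'],s['wrist_force'])
go(421.1-76*np.cos(y),-144-76*np.sin(y),150,y)"
```

```text
35.94746161536486 [-0.09526633  0.5857753  -1.00414138]
clock 24.9 tcp [539.9 358.6 109.5] yaw 2.8388 | shift cm [-11.25 -51.62  -4.1 ] turn [0.001 0.001 0.014]
```

>>> servo_tool(series=[[-0.2,-1,-0.1,0,0,0],[-0.6,-3,-0.3,0,0,0],[-1.3,-6,-0.6,0,0,0],[-2,-9,-1,0,0,0],[-2.7,-12.2,-1.3,0,0,0],[-3.4,-15.4,-1.6,0,0,0.01],[-4.1,-18.6,-1.9,0,0,0.01],[-4.8,-21.8,-2.2,0,0,0.01],[-5.5,-25,-2.5,0,0,0.01],[-6.2,-28,-2.8,0,0,0.01]])

```text
clock: 25.7
eef_pos: [514.3, 70.5, 135.0]
eef_rot: [-3.141, -0.0, 2.828]
wrist_force: [-0.2, 0.4, -0.7]
finger_gap: 35.9
```

>>> servo_tool(series=[[-0.7,-3.1,-0.2,0,0,0],[-1.4,-6.2,-0.4,0,0,0],[-2,-9.2,-0.6,0,0,0],[-2.7,-12.2,-0.8,0,0,0],[-3.4,-15.2,-1,0,0,0],[-4,-18,-1.1,0,0,0],[-4.5,-20.6,-1.2,0,0,0],[-4.9,-22.5,-1.3,0,0,0],[-5,-23.4,-1.3,0,0,0],[-5.05,-23.6,-1.3,0,0,0]])

```text
clock: 26.53
eef_pos: [489.9, -168.6, 147.8]
eef_rot: [-3.142, -0.0, 2.827]
wrist_force: [0.0, 0.5, -0.5]
finger_gap: 35.6
```

>>> servo_tool(series=[[0,0,0,0,0,0],[0,0,0,0,0,0],[0,0,0,0,0,0],[0,0,0,0,0,0],[0,0,0,0,0,0],[0,0,0,0,0,0],[0,0,0,0,0,0],[0,0,0,0,0,0],[0,0,0,0,0,0],[0,0,0,0,0,0]])

```text
clock: 27.37
eef_pos: [490.7, -167.4, 148.0]
eef_rot: [3.142, -0.0, 2.829]
wrist_force: [0.8, -0.8, -1.3]
finger_gap: 36.1
```

```bash
python3 -c "
from h import *
c=snap('wrist','w_s1f'); print(c['s']['clock'],c['s']['eef_pos'],c['s']['eef_rot'],c['s']['finger_gap'])
print(block(c,42))"
```

```text
27.3667 [ 490.7028347  -167.37760069  147.96036109] [ 3.14157870e+00 -5.14400518e-06  2.82876248e+00] 36.132898930412864
None
```

View pics/w_s1f.png

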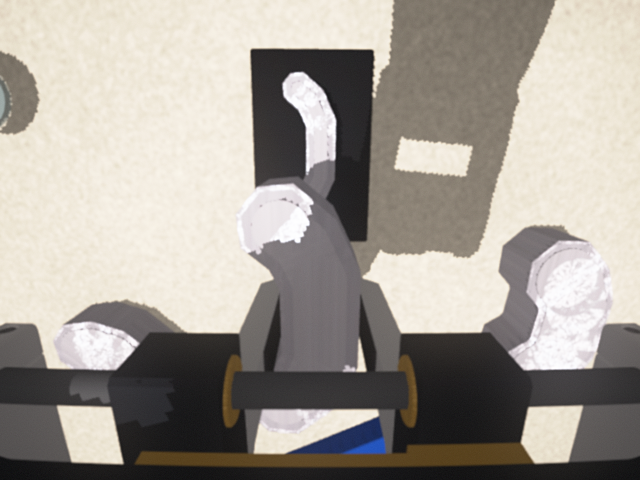

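Dish 2 hides the near half of dish 1, so I'll check using dish 1's visible far end: its tip at about (295,72) and its straight edges at rows 115-155.

```bash
python3 -c "
from h import *
c=snap('wrist')
g=cv2.resize(cv2.cvtColor(c['pixels'],cv2.COLOR_RGB2GRAY),None,fx=4,fy=4)
m=(g>145).astype(np.uint8); m[:,:265*4]=0; m[:,350*4:]=0; m[155*4:]=0; m[:60*4]=0
cs,_=cv2.findContours(m,cv2.RETR_EXTERNAL,cv2.CHAIN_APPROX_NONE)
k=max(cs,key=cv2.contourArea).reshape(-1,2); p=(k+.5)/4-.5
P=onplane(c,p,42); y=-.317
q=(P-[421.1,-144.2])@np.array([[np.cos(y),-np.sin(y)],[np.sin(y),np.cos(y)]])
print(q.min(0),q.max(0))
m=q[(abs(q[:,0]+12)<7)&(p[:,1]<152)]
for s in(1,-1):
  u=m[m[:,1]*s>0]; print(np.polyfit(u[:,0],u[:,1],1), u.mean(0))
"
```

```text
[-56.50364932 -27.93769288] [ 2.78943015 11.95128005]
[-0.02089261 11.32162262] [-12.03033061  11.5729676 ]
[-3.16390246e-03 -1.10366915e+01] [-12.04512515 -10.99858189]
```

```bash
python3 -c "
from h import *
go(419.4,-143.3,70,-.317+np.pi)"
```

```text
clock 27.5 tcp [ 490.7 -167.4  148. ] yaw 2.8287 | shift cm [7.52 0.1  7.8 ] turn [-0.    -0.     0.004]
```

>>> servo_tool(series=[[0.6,0,0.4,0,0,0],[1.6,0,1.2,0,0,0],[2.8,0,2.2,0,0,0],[4,0,3.4,0,0,0],[5.2,0.1,4.6,0,0,0.004],[6.4,0.1,5.8,0,0,0.004],[7.2,0.1,6.8,0,0,0.004],[7.5,0.1,7.5,0,0,0.004],[7.52,0.1,7.8,0,0,0.004],[7.52,0.1,7.8,0,0,0.004]])

```text
clock: 28.3
eef_pos: [419.4, -143.3, 69.6]
eef_rot: [3.142, -0.0, 2.825]
wrist_force: [-0.2, -0.7, -0.3]
finger_gap: 35.6
```

```bash
python3 -c "
from h import *
go(419.4,-143.3,52,-.317+np.pi)"
```

```text
clock 28.3 tcp [ 419.4 -143.3   69.6] yaw 2.8247 | shift cm [ 0.   -0.    1.76] turn [ 0. -0.  0.]
```

>>> servo_tool(series=[[0,0,0.3,0,0,0],[0,0,0.8,0,0,0],[0,0,1.3,0,0,0],[0,0,1.8,0,0,0],[0,0,2.2,0,0,0],[0,0,2.6,0,0,0],[0,0,2.9,0,0,0],[0,0,3,0,0,0],[0,0,3,0,0,0],[0,0,3,0,0,0]])

```text
clock: 29.13
eef_pos: [419.6, -143.3, 40.1]
eef_rot: [3.142, 0.0, 2.825]
wrist_force: [-0.3, -0.3, -1.2]
finger_gap: 35.9
```

>>> servo_tool(series=[[0,0,0.2,0,0,0],[0,0,0.5,0,0,0],[0,0,0.8,0,0,0],[0,0,1.1,0,0,0],[0,0,1.4,0,0,0],[0,0,1.6,0,0,0],[0,0,1.75,0,0,0],[0,0,1.85,0,0,0],[0,0,1.9,0,0,0],[0,0,1.9,0,0,0]])

```text
clock: 29.97
eef_pos: [419.5, -143.3, 20.9]
eef_rot: [3.142, -0.0, 2.825]
wrist_force: [-0.2, -0.1, -0.1]
finger_gap: 35.6
```

```bash
python3 -c "
from h import *
go(419.4,-143.3,19.1,-.317+np.pi);snap('wrist','p2')"
```

```text
clock 30.0 tcp [ 419.5 -143.3   20.9] yaw 2.8248 | shift cm [ 0.   -0.    0.18] turn [ 0. -0.  0.]
```

View pics/p2.png

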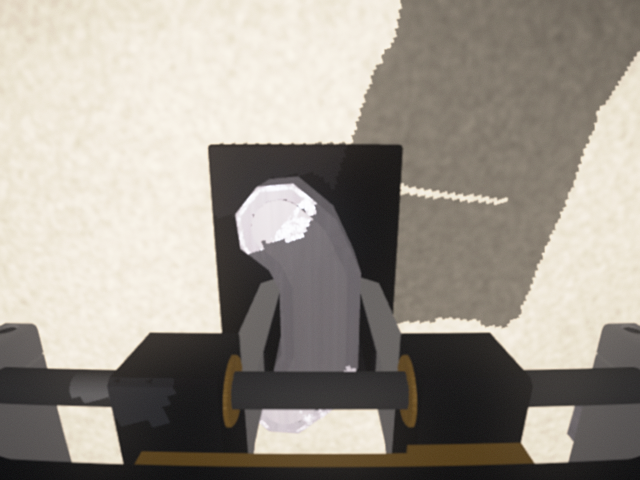

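Dish 2 is level, free of contact force, and rests around dish 1 (tip at about (275,180)). I'll take it the last 1.8 mm, release and back off for a look.

>>> servo_tool(series=[[0,0,0.05,0,0,0],[0,0,0.1,0,0,0],[0,0,0.12,0,0,0],[0,0,0.15,0,0,0],[0,0,0.18,0,0,0],[0,0,0.2,0,0,0],[0,0,0.2,0,0,0],[0,0,0.2,0,0,0],[0,0,0.2,0,0,0],[0,0,0.2,0,0,0]])

```text
clock: 30.85
eef_pos: [419.4, -143.3, 19.0]
eef_rot: [3.142, -0.0, 2.825]
wrist_force: [-0.4, 0.0, 1.0]
finger_gap: 36.0
```

>>> servo_tool(series=[[0,0,0,0,0,0],[0,0,0,0,0,0],[0,0,0,0,0,0],[0,0,-0.4,0,0,0],[0,0,-1.4,0,0,0],[0,0,-3,0,0,0],[0,0,-5,0,0,0],[-1.5,0,-7,0,0,0],[-3.5,0,-9,0,0,0],[-5,0,-10.5,0,0,0]], gripper=7)

```text
clock: 31.68
eef_pos: [468.3, -159.3, 126.9]
eef_rot: [-3.141, 0.003, 2.825]
wrist_force: [-0.0, 0.8, -0.1]
finger_gap: 70.2
```

>>> servo_tool(series=[[-0.6,0,-0.5,0,0,0],[-1.2,0,-1.2,0,0,0],[-1.8,0,-2,0,0,0],[-2.3,0,-2.5,0,0,0],[-2.6,0,-2.6,0,0,0],[-2.6,0,-2.6,0,0,0],[-2.6,0,-2.6,0,0,0],[-2.6,0,-2.6,0,0,0],[-2.6,0,-2.6,0,0,0],[-2.6,0,-2.6,0,0,0]])

```text
clock: 32.52
eef_pos: [491.4, -166.9, 149.8]
eef_rot: [3.142, -0.0, 2.825]
wrist_force: [0.4, -0.4, -0.5]
finger_gap: 70.1
```

```bash
python3 -c "
from h import *
c=snap('wrist','w_s2'); print(c['s']['clock'],c['s']['eef_pos'],c['s']['eef_rot'],c['s']['joints'].round(2))
print(block(c,49))
go(551.4-68,-367.2-34,150,.46)"
```

```text
32.5167 [ 491.44664995 -166.86762534  149.75099717] [ 3.14152361e+00 -4.41722573e-04  2.82475061e+00] [-0.4   0.29  1.68  0.    1.18 -1.65]
None
clock 32.6 tcp [ 491.5 -166.9  149.8] yaw 2.8248 | shift cm [-6.530e+00 -2.252e+01 -2.000e-02] turn [-0.    -0.     2.365]
```

View pics/w_s2.png

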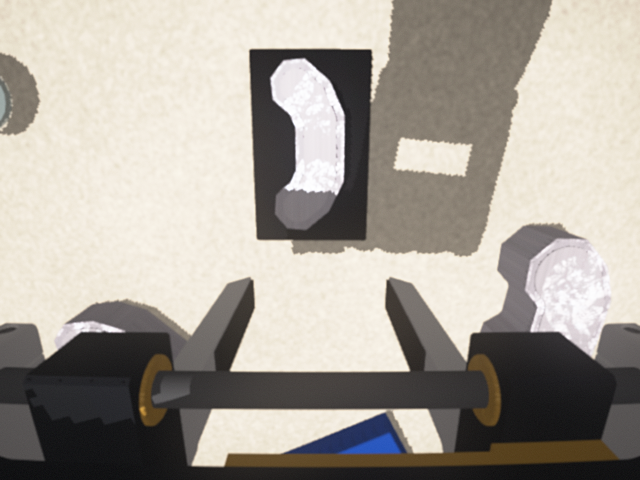

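```bash
sed -i 's/def block(c,z=30):/def block(c,z=30,thr=145):/; s/(G>145)/(G>thr)/' h.py; python3 -c "
from h import *
c=snap('wrist')
g=cv2.cvtColor(c['pixels'],cv2.COLOR_RGB2GRAY);print(g[205,255:365:5])
for t in (62,70,78): print(block(c,49,t))"
```

```text
[156  63  62  59  88 114 123 123 121 121 123 121 121 123 112 110  41  44
  40  41  42  39]
None
None
None
```

```bash
sed -i 's/max(w,h)>2.5\*min(w,h)/max(w,h)>1.4*min(w,h) and abs(p.mean(0)-[315,145]).max()<40 and a>2500/' h.py; python3 -c "
from h import *
c=snap('wrist')
for t in (75,90,105): print(block(c,49,t))"
```

```text
cand [307.7 142.8] 8971
  width 37.9 len 126.3 slopes 0.005 -0.005 ymin -36.2 n 1582
[ 4.19721874e+02 -1.42969827e+02 -3.15773341e-01]
  cand [307.8 142.7] 8831
  width 37.5 len 125.5 slopes 0.004 -0.004 ymin -36.2 n 1567
[ 4.19548468e+02 -1.42924680e+02 -3.19228682e-01]
  cand [308.  142.7] 8690
  width 37.2 len 124.9 slopes 0.003 -0.003 ymin -36.0 n 1562
[ 4.19425490e+02 -1.42896895e+02 -3.19027100e-01]
```

>>> servo_tool(series=[[-0.3,-1,0,0,0,0.1],[-0.6,-2.1,0,0,0,0.22],[-0.9,-3.2,0,0,0,0.34],[-1.3,-4.4,0,0,0,0.46],[-1.6,-5.6,0,0,0,0.58],[-2,-6.8,0,0,0,0.7],[-2.3,-8,0,0,0,0.82],[-2.7,-9.2,0,0,0,0.94],[-3,-10.4,0,0,0,1.06],[-3.3,-11.5,0,0,0,1.18]], gripper=8.5)

```text
clock: 33.5
eef_pos: [487.1, -287.2, 149.9]
eef_rot: [-3.141, -0.0, 1.639]
wrist_force: [0.1, 0.8, 0.0]
finger_gap: 85.0
```

```bash
python3 -c "
from h import *
go(551.4-68,-367.2-34,150,.46)"
```

```text
clock 33.5 tcp [ 487.1 -287.2  149.9] yaw 1.6388 | shift cm [-1.135e+01 -1.140e+00 -1.000e-02] turn [-0.     0.     1.179]
```

>>> servo_tool(series=[[-1.1,-0.1,0,0,0,0.12],[-2.3,-0.2,0,0,0,0.24],[-3.5,-0.3,0,0,0,0.36],[-4.7,-0.5,0,0,0,0.48],[-5.9,-0.6,0,0,0,0.6],[-7.1,-0.7,0,0,0,0.72],[-8.3,-0.8,0,0,0,0.84],[-9.5,-1,0,0,0,0.96],[-10.6,-1.1,0,0,0,1.08],[-11.3,-1.1,0,0,0,1.179]])

```text
clock: 34.33
eef_pos: [484.3, -401.0, 149.8]
eef_rot: [-3.141, 0.0, 0.459]
wrist_force: [0.1, 0.5, -0.5]
finger_gap: 84.9
```

>>> servo_tool(series=[[0,0,0,0,0,0],[0,0,0,0,0,0],[0,0,0,0,0,0],[0,0,0,0,0,0],[0,0,0,0,0,0],[0,0,0,0,0,0],[0,0,0,0,0,0],[0,0,0,0,0,0],[0,0,0,0,0,0],[0,0,0,0,0,0]])

```text
clock: 35.17
eef_pos: [484.6, -400.0, 150.0]
eef_rot: [-3.142, 0.0, 0.466]
wrist_force: [0.3, 0.7, -0.7]
finger_gap: 84.9
```

```bash
python3 -c "
from h import *
c=snap('wrist','w_d3'); print(c['s']['clock'],c['s']['eef_pos'],c['s']['eef_rot'],c['s']['joints'].round(2))
k=dish(c,44,save='m_d3');print(k)
go(k[0],k[1],65,k[2])"
```

```text
35.1667 [ 484.58100346 -399.99763919  149.95577727] [-3.14156605e+00  2.34629490e-05  4.65909287e-01] [-0.75  0.52  1.34 -0.    1.28  0.36]
  comp [283.  52.] [374. 237.]
  width 51.4 len 138.0 slopes 0.020 -0.020 ymin -42.1 n 1729
[ 5.48878386e+02 -3.65802756e+02  4.94915214e-01]
clock 35.2 tcp [ 484.6 -400.   150. ] yaw 0.4659 | shift cm [ 7.28 -0.17  8.49] turn [-0.     0.    -0.029]
```

View pics/w_d3.png

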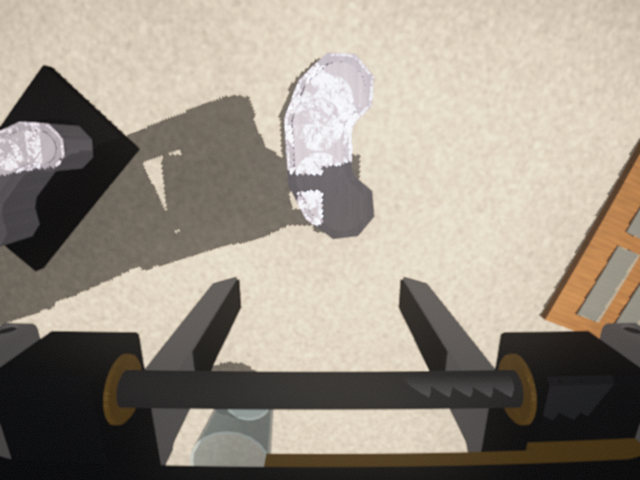

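View pics/m_d3.png

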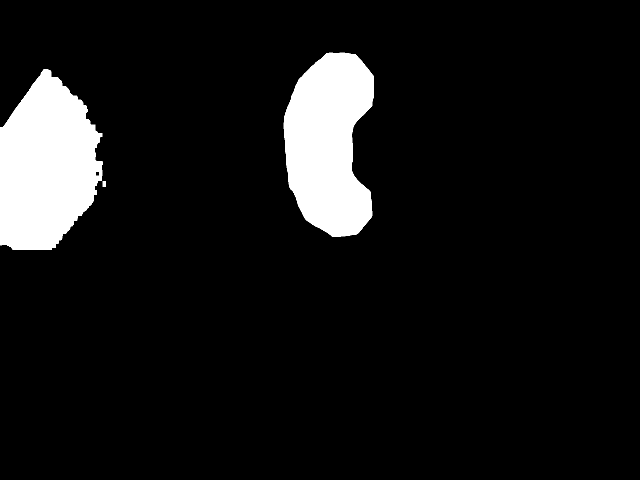

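```bash
python3 -c "
from h import *
import h
c=snap('wrist')
k0=h.kidney
for half in (7,10,18):
  h.kidney=lambda P:k0(P,half)
  print(half,dish(c,44))"
```

```text
comp [283.  52.] [373. 237.]
  width 51.7 len 138.1 slopes -0.002 0.002 ymin -43.4 n 1730
7 [ 5.48629097e+02 -3.65924833e+02  5.22698347e-01]
  comp [283.  52.] [373. 237.]
  width 51.6 len 138.1 slopes -0.002 0.000 ymin -42.9 n 1730
10 [ 5.48708861e+02 -3.65907090e+02  5.14639103e-01]
  comp [283.  52.] [373. 237.]
  width 51.4 len 138.0 slopes 0.026 -0.026 ymin -41.9 n 1730
18 [ 5.48919624e+02 -3.65841408e+02  4.94744806e-01]
```

```bash
python3 -c "
from h import *
go(548.7,-365.9,65,.515)"
```

```text
clock 35.3 tcp [ 484.6 -400.   150. ] yaw 0.4659 | shift cm [ 7.26 -0.17  8.5 ] turn [-0.     0.    -0.049]
```

>>> servo_tool(series=[[0.6,0,0.6,0,0,0],[1.6,0,1.6,0,0,-0.01],[2.7,-0.1,2.8,0,0,-0.02],[3.8,-0.1,4.1,0,0,-0.03],[4.9,-0.1,5.4,0,0,-0.04],[5.9,-0.17,6.6,0,0,-0.049],[6.8,-0.17,7.7,0,0,-0.049],[7.2,-0.17,8.3,0,0,-0.049],[7.26,-0.17,8.5,0,0,-0.049],[7.26,-0.17,8.5,0,0,-0.049]])

```text
clock: 36.1
eef_pos: [548.7, -365.8, 64.4]
eef_rot: [-3.141, 0.0, 0.515]
wrist_force: [-0.9, 0.2, 0.2]
finger_gap: 85.3
```

>>> servo_tool(series=[[0,0,0.4,0,0,0],[0,0,1.2,0,0,0],[0,0,2.2,0,0,0],[0,0,3.2,0,0,0],[0,0,4.1,0,0,0],[0,0,4.8,0,0,0],[0,0,5.2,0,0,0],[0,0,5.3,0,0,0],[0,0,5.3,0,0,0],[0,0,5.3,0,0,0]])

```text
clock: 36.93
eef_pos: [548.9, -366.0, 12.4]
eef_rot: [3.141, -0.0, 0.515]
wrist_force: [-1.0, -0.5, 0.1]
finger_gap: 84.8
```

>>> servo_tool(series=[[0,0,0,0,0,0],[0,0,0,0,0,0],[0,0,0,0,0,0],[0,0,0,0,0,0],[0,0,0,0,0,0],[0,0,0,0,0,0],[0,0,0,0,0,0],[0,0,0,0,0,0],[0,0,0,0,0,0],[0,0,0,0,0,0]], gripper=4.6, grip_force=18)

```text
clock: 37.77
eef_pos: [548.7, -365.9, 12.0]
eef_rot: [3.141, -0.0, 0.515]
wrist_force: [-0.7, -0.1, 1.2]
finger_gap: 50.1
```

>>> servo_tool(series=[[0,0,0,0,0,0],[0,0,-0.3,0,0,0],[0,0,-0.9,0,0,0],[0,0,-1.8,0,0,0],[0,0,-3,0,0,0],[0,0,-4.4,0,0,0],[0,0,-5.8,0,0,0],[0,0,-7.2,0,0,0],[0,0,-8.4,0,0,0],[0,0,-9,0,0,0]])

```text
clock: 38.6
eef_pos: [549.3, -366.3, 104.7]
eef_rot: [3.139, -0.001, 0.515]
wrist_force: [-1.2, -0.0, -1.5]
finger_gap: 49.9
```

```bash
python3 -c "
from h import *
s=read_state();print(s['finger_gap'],s['wrist_force'])
go(420.5,-143.6,100,-.317)
snap('wrist','l3')"
```

```text
49.9011299809045 [-1.22907726 -0.02116911 -1.52282437]
clock 38.6 tcp [ 549.3 -366.3  104.7] yaw 0.5148 | shift cm [ -0.24 -25.72   0.41] turn [ 0.002 -0.002  0.832]
```

View pics/l3.png

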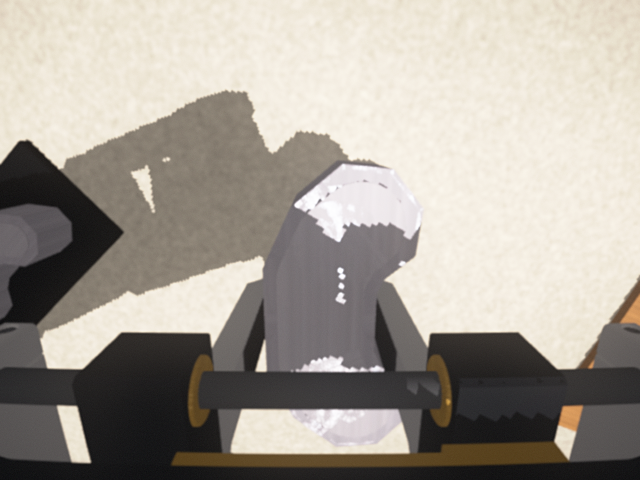

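>>> servo_tool(series=[[0,-0.6,0,0,0,0.02],[0,-2,0,0,0,0.07],[-0.1,-4.5,0,0,0,0.15],[-0.1,-7.5,0,0,0,0.25],[-0.1,-10.5,0,0,0,0.34],[-0.1,-13.5,0,0,0,0.44],[-0.1,-16.5,0,0,0,0.54],[-0.2,-19.5,0,0,0,0.63],[-0.2,-22,0,0,0,0.71],[-0.2,-24,0,0,0,0.78]])

```text
clock: 39.48
eef_pos: [427.0, -156.0, 101.1]
eef_rot: [-3.141, 0.002, -0.27]
wrist_force: [-0.4, -0.5, -1.4]
finger_gap: 49.7
```

>>> servo_tool(series=[[0,0,0,0,0,0],[0,0,0,0,0,0],[0,0,0,0,0,0],[0,0,0,0,0,0],[0,0,0,0,0,0],[0,0,0,0,0,0],[0,0,0,0,0,0],[0,0,0,0,0,0],[0,0,0,0,0,0],[0,0,0,0,0,0]])

```text
clock: 40.32
eef_pos: [428.8, -158.0, 101.9]
eef_rot: [-3.142, 0.0, -0.265]
wrist_force: [0.3, -0.4, -1.9]
finger_gap: 50.0
```

```bash
python3 -c "
from h import *
go(421.4,-144,78,-.317)"
```

```text
clock 40.3 tcp [ 428.8 -158.   101.9] yaw -0.2652 | shift cm [-1.08 -1.16  2.39] turn [-0.     0.     0.052]
```

>>> servo_tool(series=[[-0.1,-0.1,0.1,0,0,0.005],[-0.3,-0.4,0.4,0,0,0.015],[-0.6,-0.7,0.8,0,0,0.03],[-0.9,-1,1.3,0,0,0.045],[-1.08,-1.16,1.8,0,0,0.052],[-1.08,-1.16,2.2,0,0,0.052],[-1.08,-1.16,2.4,0,0,0.052],[-1.08,-1.16,2.4,0,0,0.052],[-1.08,-1.16,2.4,0,0,0.052],[-1.08,-1.16,2.4,0,0,0.052]])

```text
clock: 41.15
eef_pos: [421.6, -144.1, 78.1]
eef_rot: [3.142, -0.0, -0.317]
wrist_force: [0.7, -0.2, -1.4]
finger_gap: 49.8
```

```bash
python3 -c "
from h import *
go(421.4,-144,24,-.317)
snap('wrist','p3')"
```

```text
clock 41.1 tcp [ 421.6 -144.1   78.1] yaw -0.3173 | shift cm [-0.02 -0.    5.41] turn [ 0. -0. -0.]
```

View pics/p3.png

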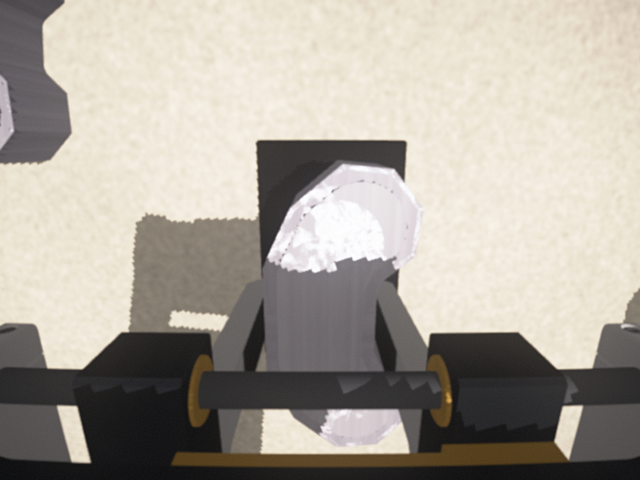

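>>> servo_tool(series=[[0,0,0.3,0,0,0],[0,0,0.8,0,0,0],[0,0,1.3,0,0,0],[0,0,1.8,0,0,0],[0,0,2.2,0,0,0],[0,0,2.6,0,0,0],[0,0,2.9,0,0,0],[0,0,3,0,0,0],[0,0,3,0,0,0],[0,0,3,0,0,0]])

```text
clock: 42.03
eef_pos: [421.5, -143.9, 48.1]
eef_rot: [3.142, -0.0, -0.317]
wrist_force: [0.8, -0.4, -1.5]
finger_gap: 49.9
```

>>> servo_tool(series=[[0,0,0.2,0,0,0],[0,0,0.5,0,0,0],[0,0,0.9,0,0,0],[0,0,1.3,0,0,0],[0,0,1.6,0,0,0],[0,0,1.9,0,0,0],[0,0,2.1,0,0,0],[0,0,2.2,0,0,0],[0,0,2.2,0,0,0],[0,0,2.2,0,0,0]])

```text
clock: 42.87
eef_pos: [421.4, -144.0, 26.0]
eef_rot: [3.142, -0.0, -0.317]
wrist_force: [0.0, 0.2, -1.9]
finger_gap: 49.8
```

>>> servo_tool(series=[[0,0,0.05,0,0,0],[0,0,0.08,0,0,0],[0,0,0.11,0,0,0],[0,0,0.14,0,0,0],[0,0,0.17,0,0,0],[0,0,0.2,0,0,0],[0,0,0.22,0,0,0],[0,0,0.22,0,0,0],[0,0,0.22,0,0,0],[0,0,0.22,0,0,0]])

```text
clock: 43.7
eef_pos: [421.4, -144.0, 24.0]
eef_rot: [3.142, -0.0, -0.317]
wrist_force: [-2.8, 1.4, 6.0]
finger_gap: 49.8
```

>>> servo_tool(series=[[0,0,0,0,0,0],[0,0,0,0,0,0],[0,0,0,0,0,0],[0,0,-0.4,0,0,0],[0,0,-1.4,0,0,0],[0,0,-3,0,0,0],[0,0,-5,0,0,0],[-1.5,0,-7,0,0,0],[-3.5,0,-9,0,0,0],[-5,0,-10.5,0,0,0]], gripper=8.5)

```text
clock: 44.53
eef_pos: [373.2, -128.1, 130.8]
eef_rot: [3.141, -0.001, -0.317]
wrist_force: [0.2, 0.4, -0.5]
finger_gap: 85.2
```

>>> servo_tool(series=[[-0.6,0,-0.5,0,0,0],[-1.2,0,-1,0,0,0],[-1.8,0,-1.6,0,0,0],[-2.3,0,-2,0,0,0],[-2.6,0,-2.1,0,0,0],[-2.6,0,-2.1,0,0,0],[-2.6,0,-2.1,0,0,0],[-2.6,0,-2.1,0,0,0],[-2.6,0,-2.1,0,0,0],[-2.6,0,-2.1,0,0,0]])

```text
clock: 45.37
eef_pos: [349.2, -120.2, 149.5]
eef_rot: [-3.142, 0.001, -0.317]
wrist_force: [-0.1, -0.5, -0.4]
finger_gap: 84.6
```

```bash
python3 -c "
from h import *
c=snap('wrist','w_s3'); print(c['s']['clock'],c['s']['eef_pos'],c['s']['eef_rot'],c['s']['joints'].round(2))
for t in (90,105):print(block(c,56,t))
go(632.3-68,16.9+33,150,-.45)"
```

```text
45.3667 [ 349.2407557  -120.24487559  149.50764392] [-3.14150468e+00  5.69524095e-04 -3.17185506e-01] [-0.43 -0.05  2.05  0.    1.14  1.46]
  cand [286.8 139.1] 4776
  width 10.2 len 137.8 slopes -0.002 0.002 ymin -37.0 n 2022
[ 4.30690364e+02 -1.14035924e+02 -3.27833898e-01]
  cand [330.8 147.1] 9110
  width 68.1 len 139.2 slopes 0.001 0.000 ymin -46.5 n 4298
[ 4.19484545e+02 -1.46155574e+02 -3.28133525e-01]
clock 45.4 tcp [ 349.2 -120.3  149.6] yaw -0.3172 | shift cm [ 15.12 -22.87  -0.05] turn [-0.     0.     0.133]
```

View pics/w_s3.png

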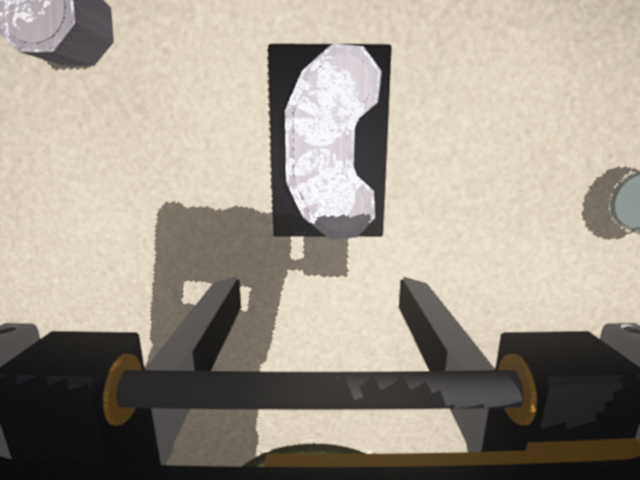

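Dish 3 is seated (cols 285-382, rows 44-238), parallel to the plate, and contact at TCP z 24.0 matches a rim height of 12. Next is dish 4.

>>> servo_tool(series=[[0.7,-1.1,0,0,0,0.01],[2.1,-3.2,0,0,0,0.02],[4,-6,0,0,0,0.04],[6,-9,0,0,0,0.06],[8,-12,0,0,0,0.08],[10,-15,0,0,0,0.1],[12,-18,0,0,0,0.11],[13.8,-20.8,0,0,0,0.12],[14.9,-22.5,0,0,0,0.133],[15.1,-22.9,0,0,0,0.133]], gripper=9.4)

```text
clock: 46.25
eef_pos: [565.7, 52.2, 148.9]
eef_rot: [3.142, 0.001, -0.449]
wrist_force: [-0.5, -1.3, -0.1]
finger_gap: 94.2
```

>>> servo_tool(series=[[0,0,0,0,0,0],[0,0,0,0,0,0],[0,0,0,0,0,0],[0,0,0,0,0,0],[0,0,0,0,0,0],[0,0,0,0,0,0],[0,0,0,0,0,0],[0,0,0,0,0,0],[0,0,0,0,0,0],[0,0,0,0,0,0]])

```text
clock: 47.08
eef_pos: [564.1, 50.2, 149.8]
eef_rot: [-3.142, -0.0, -0.45]
wrist_force: [0.1, 1.5, 0.0]
finger_gap: 93.9
```

```bash
python3 -c "
from h import *
import h
c=snap('wrist','w_d4'); print(c['s']['clock'],c['s']['eef_pos'],c['s']['eef_rot'],c['s']['joints'].round(2))
k0=h.kidney
for half in (6,9,14):
  h.kidney=lambda P:k0(P,half)
  k=dish(c,51,save='m_d4');print(half,k)
go(k[0],k[1],72,k[2])"
```

```text
47.0833 [564.10671701  50.22099298 149.78060792] [-3.14154414e+00 -6.24155180e-05 -4.50199236e-01] [0.02 0.39 1.54 0.   1.22 2.05]
  comp [279.  39.] [392. 249.]
  width 65.2 len 153.4 slopes 0.007 -0.007 ymin -50.7 n 2006
6 [ 6.27349215e+02  1.64841564e+01 -4.14812965e-01]
  comp [279.  39.] [392. 249.]
  width 65.3 len 153.4 slopes 0.009 -0.009 ymin -50.3 n 2006
9 [ 6.27399546e+02  1.64308614e+01 -4.22837808e-01]
  comp [279.  39.] [392. 249.]
  width 65.4 len 153.4 slopes 0.008 -0.009 ymin -49.9 n 2006
14 [ 6.27425455e+02  1.63632077e+01 -4.29511133e-01]
clock 47.1 tcp [564.1  50.2 149.8] yaw -0.4502 | shift cm [7.18 0.3  7.78] turn [-0.     0.    -0.021]
```

View pics/w_d4.png

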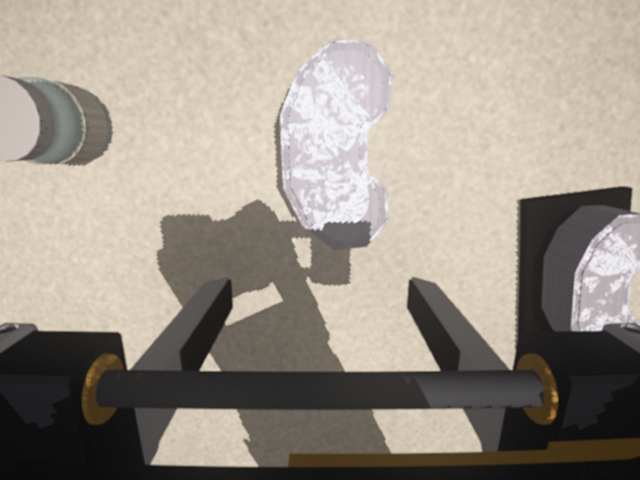

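View pics/m_d4.png

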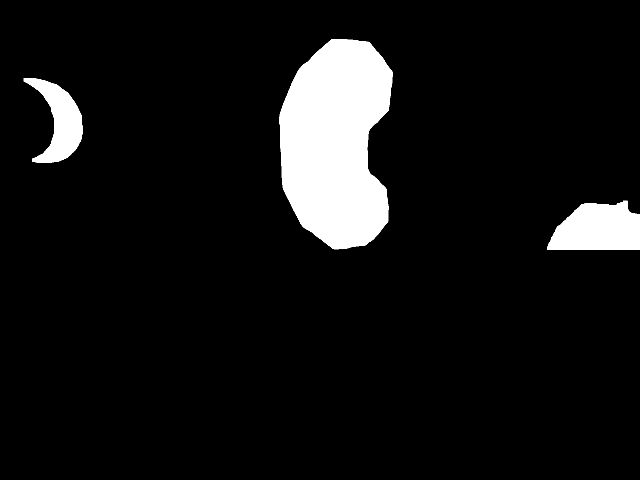

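Dish 4 is at cols 279-392, rows 39-248, at (627.4, 16.4) with yaw -0.42.

```bash
python3 -c "
from h import *
go(627.4,16.4,72,-.423)"
```

```text
clock 47.1 tcp [564.1  50.2 149.8] yaw -0.4502 | shift cm [7.17 0.29 7.78] turn [-0.     0.    -0.027]
```

>>> servo_tool(series=[[0.6,0,0.6,0,0,0],[1.6,0.1,1.6,0,0,-0.01],[2.7,0.1,2.8,0,0,-0.02],[3.8,0.2,4,0,0,-0.027],[4.9,0.2,5.2,0,0,-0.027],[5.9,0.29,6.4,0,0,-0.027],[6.7,0.29,7.3,0,0,-0.027],[7.1,0.29,7.7,0,0,-0.027],[7.17,0.29,7.8,0,0,-0.027],[7.17,0.29,7.8,0,0,-0.027]])

```text
clock: 47.97
eef_pos: [627.3, 16.4, 71.5]
eef_rot: [3.141, 0.0, -0.423]
wrist_force: [-0.4, -0.1, -0.0]
finger_gap: 94.0
```

```bash
python3 -c "
from h import *
go(627.4,16.4,14,-.423)
snap('wrist','g4')"
```

```text
clock 48.0 tcp [627.3  16.4  71.5] yaw -0.4233 | shift cm [ 0.01 -0.01  5.75] turn [ 0.  0. -0.]
```

View pics/g4.png

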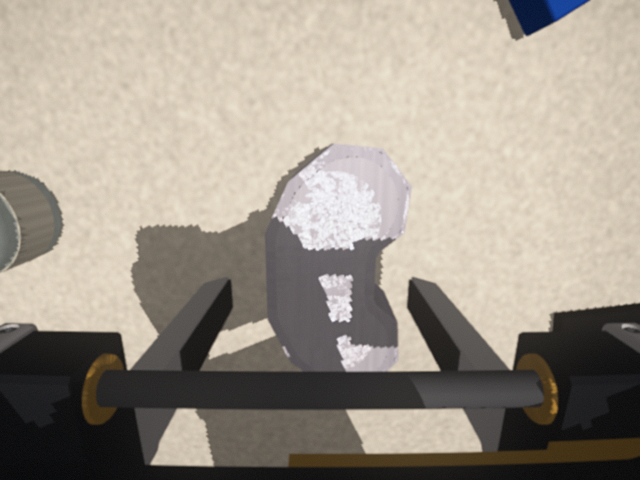

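>>> servo_tool(series=[[0,0,0.4,0,0,0],[0,0,1.2,0,0,0],[0,0,2.2,0,0,0],[0,0,3.2,0,0,0],[0,0,4.2,0,0,0],[0,0,5,0,0,0],[0,0,5.5,0,0,0],[0,0,5.7,0,0,0],[0,0,5.75,0,0,0],[0,0,5.75,0,0,0]])

```text
clock: 48.85
eef_pos: [627.5, 16.4, 14.4]
eef_rot: [-3.141, -0.0, -0.423]
wrist_force: [-0.0, -0.6, -0.5]
finger_gap: 94.1
```

>>> servo_tool(series=[[0,0,0,0,0,0],[0,0,0,0,0,0],[0,0,0,0,0,0],[0,0,0,0,0,0],[0,0,0,0,0,0],[0,0,0,0,0,0],[0,0,0,0,0,0],[0,0,0,0,0,0],[0,0,0,0,0,0],[0,0,0,0,0,0]], gripper=6, grip_force=22)

```text
clock: 49.68
eef_pos: [627.4, 16.4, 14.4]
eef_rot: [-3.142, -0.0, -0.423]
wrist_force: [-1.4, -0.4, 3.3]
finger_gap: 63.9
```

>>> servo_tool(series=[[0,0,0,0,0,0],[0,0,-0.3,0,0,0],[0,0,-0.9,0,0,0],[0,0,-1.8,0,0,0],[0,0,-3,0,0,0],[0,0,-4.4,0,0,0],[0,0,-5.8,0,0,0],[0,0,-7.2,0,0,0],[0,0,-8.4,0,0,0],[0,0,-9,0,0,0]])

```text
clock: 50.52
eef_pos: [628.1, 16.4, 106.9]
eef_rot: [-3.141, -0.003, -0.423]
wrist_force: [0.6, 1.2, -0.4]
finger_gap: 64.0
```

```bash
python3 -c "
from h import *
s=read_state();print(s['finger_gap'],s['wrist_force'])
go(421.4,-144,105,-.317)
snap('wrist','l4')"
```

```text
64.03948367807882 [ 0.61169177  1.170238   -0.35517252]
clock 50.5 tcp [628.1  16.4 106.9] yaw -0.4232 | shift cm [-12.26  23.11   0.13] turn [-0.001 -0.003 -0.106]
```

View pics/l4.png

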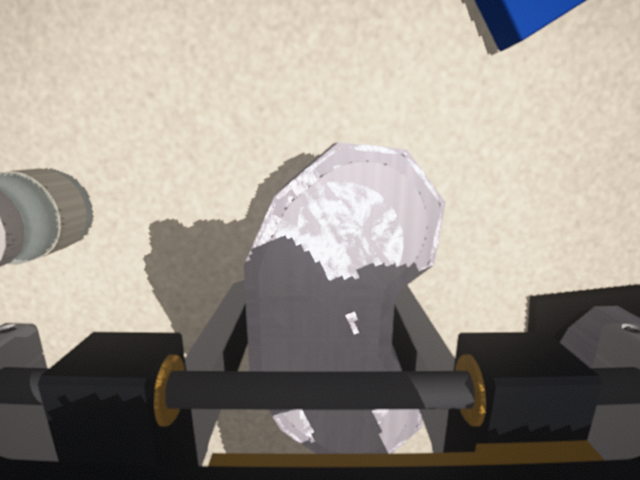

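>>> servo_tool(series=[[-0.3,0.6,0,0,0,-0.003],[-1,1.9,0,0,0,-0.01],[-2.2,4.1,0,0,0,-0.02],[-3.7,6.9,0,0,0,-0.03],[-5.2,9.7,0,0,0,-0.045],[-6.7,12.6,0,0,0,-0.058],[-8.2,15.4,0,0,0,-0.07],[-9.6,18.1,0,0,0,-0.083],[-10.8,20.3,0,0,0,-0.093],[-11.6,21.8,0,0,0,-0.1]])

```text
clock: 51.4
eef_pos: [429.5, -135.6, 103.5]
eef_rot: [3.141, 0.002, -0.323]
wrist_force: [0.9, 0.0, -1.6]
finger_gap: 64.1
```

>>> servo_tool(series=[[0,0,0,0,0,0],[0,0,0,0,0,0],[0,0,0,0,0,0],[0,0,0,0,0,0],[0,0,0,0,0,0],[0,0,0,0,0,0],[0,0,0,0,0,0],[0,0,0,0,0,0],[0,0,0,0,0,0],[0,0,0,0,0,0]])

```text
clock: 52.23
eef_pos: [432.1, -134.7, 104.2]
eef_rot: [-3.142, 0.0, -0.323]
wrist_force: [-0.4, 0.2, -2.2]
finger_gap: 63.6
```

```bash
python3 -c "
from h import *
go(421.4,-144,86,-.317)"
```

```text
clock 52.2 tcp [ 432.1 -134.7  104.2] yaw -0.3232 | shift cm [-0.72  1.22  1.82] turn [-0.     0.    -0.006]
```

>>> servo_tool(series=[[-0.1,0.1,0.1,0,0,0],[-0.2,0.4,0.4,0,0,-0.002],[-0.4,0.7,0.7,0,0,-0.004],[-0.6,1,1.1,0,0,-0.006],[-0.72,1.2,1.4,0,0,-0.006],[-0.72,1.22,1.7,0,0,-0.006],[-0.72,1.22,1.8,0,0,-0.006],[-0.72,1.22,1.8,0,0,-0.006],[-0.72,1.22,1.8,0,0,-0.006],[-0.72,1.22,1.8,0,0,-0.006]])

```text
clock: 53.07
eef_pos: [421.5, -143.9, 86.4]
eef_rot: [-3.142, -0.0, -0.317]
wrist_force: [-0.5, -0.2, -1.1]
finger_gap: 64.0
```

```bash
python3 -c "
from h import *
go(421.4,-144,26.4,-.317)
snap('wrist','p4')"
```

```text
clock 53.1 tcp [ 421.5 -143.9   86.4] yaw -0.3170 | shift cm [-0.01  0.01  6.  ] turn [-0. -0. -0.]
```

View pics/p4.png

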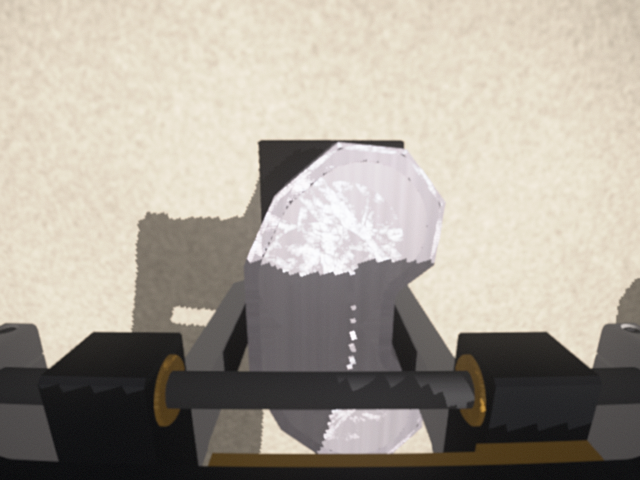

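Dish 4 is held square to the plate above the stack. I'll descend in steps.

>>> servo_tool(series=[[0,0,0.3,0,0,0],[0,0,0.8,0,0,0],[0,0,1.3,0,0,0],[0,0,1.8,0,0,0],[0,0,2.2,0,0,0],[0,0,2.6,0,0,0],[0,0,2.9,0,0,0],[0,0,3,0,0,0],[0,0,3,0,0,0],[0,0,3,0,0,0]])

```text
clock: 53.95
eef_pos: [421.5, -144.0, 56.3]
eef_rot: [-3.142, -0.0, -0.317]
wrist_force: [0.5, -0.5, -2.1]
finger_gap: 63.9
```

>>> servo_tool(series=[[0,0,0.3,0,0,0],[0,0,0.7,0,0,0],[0,0,1.2,0,0,0],[0,0,1.6,0,0,0],[0,0,2,0,0,0],[0,0,2.3,0,0,0],[0,0,2.6,0,0,0],[0,0,2.7,0,0,0],[0,0,2.8,0,0,0],[0,0,2.8,0,0,0]])

```text
clock: 54.78
eef_pos: [421.4, -144.0, 28.2]
eef_rot: [-3.142, 0.0, -0.317]
wrist_force: [0.3, 0.4, -1.5]
finger_gap: 63.7
```

>>> servo_tool(series=[[0,0,0.05,0,0,0],[0,0,0.08,0,0,0],[0,0,0.11,0,0,0],[0,0,0.14,0,0,0],[0,0,0.17,0,0,0],[0,0,0.2,0,0,0],[0,0,0.2,0,0,0],[0,0,0.2,0,0,0],[0,0,0.2,0,0,0],[0,0,0.2,0,0,0]])

```text
clock: 55.62
eef_pos: [421.4, -144.0, 26.4]
eef_rot: [-3.142, -0.0, -0.317]
wrist_force: [-1.9, 0.7, 2.8]
finger_gap: 64.0
```

>>> servo_tool(series=[[0,0,0,0,0,0],[0,0,0,0,0,0],[0,0,0,0,0,0],[0,0,0,0,0,0],[0,0,-0.5,0,0,0],[0,0,-1.5,0,0,0],[0,0,-3,0,0,0],[0,0,-5,0,0,0],[-1,0,-7,0,0,0],[-2.5,0,-9,0,0,0]], gripper=9.4)

```text
clock: 56.45
eef_pos: [397.9, -136.3, 118.0]
eef_rot: [3.142, -0.001, -0.317]
wrist_force: [0.7, -0.6, -0.2]
finger_gap: 93.8
```

>>> servo_tool(series=[[-0.6,0,-0.6,0,0,0],[-1.5,0,-1.4,0,0,0],[-2.5,0,-2.4,0,0,0],[-3.5,0,-3.4,0,0,0],[-4.4,0,-4.4,0,0,0],[-5,0,-5.4,0,0,0],[-5.1,0,-6,0,0,0],[-5.1,0,-6,0,0,0],[-5.1,0,-6,0,0,0],[-5.1,0,-6,0,0,0]])

```text
clock: 57.28
eef_pos: [349.3, -120.3, 175.7]
eef_rot: [-3.142, 0.001, -0.317]
wrist_force: [-1.5, 0.3, -0.6]
finger_gap: 94.2
```

```bash
python3 -c "
from h import *
c=snap('wrist','w_s4'); print(c['s']['clock'],c['s']['eef_pos'],c['s']['wrist_force'],c['s']['finger_gap'])
snap('scene','s4')"
```

```text
57.2833 [ 349.26076681 -120.31413419  175.72223795] [-1.50726953  0.34830963 -0.61300093] 94.23611526336119
```

View pics/w_s4.png

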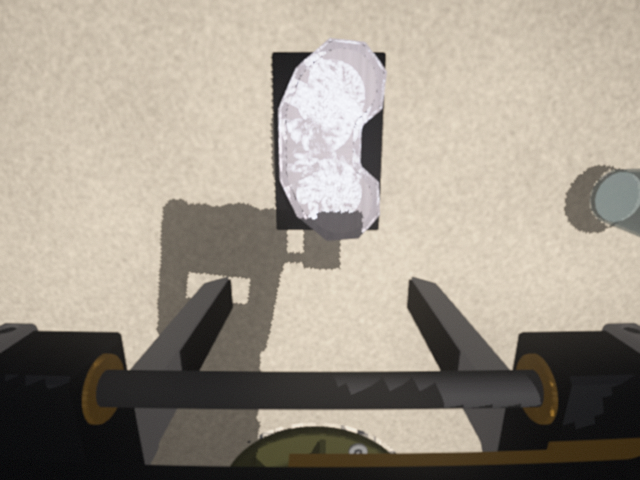

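View pics/s4.png

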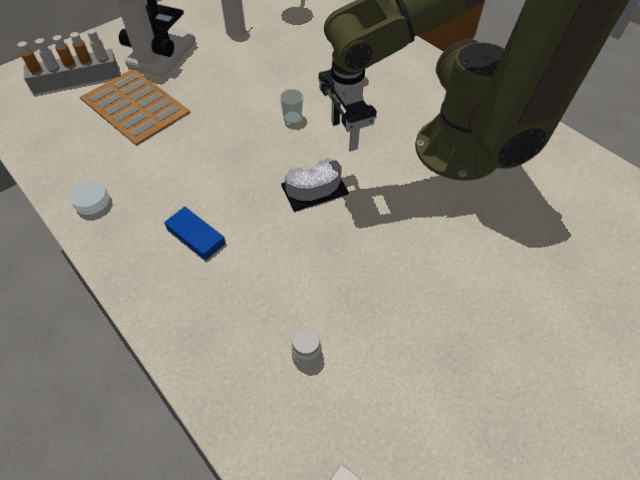

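The wrist view shows dish 4 over the stack (cols 279-385, rows 40-240), parallel to the plate. The scene view shows the stack sitting flat, with the box at (195,232), the jar at (307,345) and the beaker at (292,107), all unmoved.

```bash
python3 -c "
from cell import *
print(read_state()['clock']); print(sign_off())"
```

```text
57.3833
the job is handed in; nothing more can be done
None
```

All four kidney dishes are nested over the stand's block, smallest to largest, and I handed the job in at about 57 s of the 141 s allowed. I found each dish with the wrist camera, gripped it across its middle, turned it to match the stand and lowered it in small steps until its rim touched the plate.

**Seating:** for every dish, the tool stopped 12.0 mm higher at placing than at its grasp on the bench (11.9 mm for dish 2), which matches the plate height. Contact forces at touchdown were between 1 and 6 N.

**Last look:** the final wrist picture shows dish 4 parallel to the plate, and the scene picture shows the stack sitting flat. The slide box, jar and beaker look unmoved there, and the gripper was clear of everything.

**Checks that disagreed or failed:**
- Wrist-camera views with the tool turned half round differed by about 2 mm along the stand's length. I corrected for this when placing dish 2, and the clearance is about 5 mm.
- The outline measurement of dish 3 on the stand failed because its outline merged with the plate edge. I did not measure dish 4's outline on the stand. For both I relied on the release pose, the contact height and the pictures.

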